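# Check the oil of the bench air compressor with its dipstick

### The arm

A 7-joint arm with a two-finger parallel gripper is mounted at the origin on the work surface. World frame = base frame: x ahead of the robot, y to its left, z up, the work surface at z = 0. Lengths are in m, angles in rad, forces in N, time in s.
With the tool pointing down it reaches from about 0.4 to 0.875 m from the base axis. Payload 4.4 kg.
Tool frame: the origin (TCP) lies midway between the tips of the shut fingers; the grasp point (between the pads) lies 19 mm behind it; z points along the fingers, y is the direction in which the jaws open and shut (so a half turn about z gives the same grasp; the last joint's range is limited). The gripper opens to 85 mm and grips with 20 to 120 N. Pads are 22 mm wide; open, the fingers measure 114 mm over their backs; the gripper's body (76 mm by 85 mm) begins 54 mm behind the grasp point. The pads swing forward as they close: fully open they stand 13 mm farther back than shut.
Start: joints at [1.277, 0.628, 0.038, 1.517, -0.027, 0.996, -0.02], TCP at [0.147, -0.633, 0.231] pointing down, gripper open.
Joint ranges: [-3.06, 3.06], [-0.37, 2.12], [-1.25, 1.32], [0.18, 2.47], [-1.1, 4.24], [0.23, 1.98], [-2.94, 2.94]. Speed limits (rad/s): [2.57, 2.57, 3.14, 3.14, 3.14, 3.14, 3.14].

### API

Orientations are given as a 3x3 rotation matrix whose columns are the frame's x, y, z axes.
In Python, from workcell import robot, vision, order gives the robot as it stands.
- The arm moves only by the tool arm_command, never from a script. Its argument "targets" is a list that holds one entry, the list of rows, each a list of 7 numbers: the shift along the world's x, y, z in mm, then the turn, a rotation vector about the world's x, y, z in degrees, then the closure, from 0 (fully open) to 1 (shut). A call has exactly 5 rows; each row shifts and turns the commanded pose from where the row before left it; what a row does not reach is not made up. A row lasts 1/12 s, in which the tool goes at most 41.7 mm and 7.16 degrees, less where a joint would pass 70% of its speed; a pose out of reach is approached as far as the arm can. A call with a gripper value outside its range is refused whole. The fingers move at their own pace and stop on an object; "grip_force" is the grip in N (left out, the last holds). Time passes only in rows, so rows that do not move let the fingers close, or fill a call up. It gives the time, the measured TCP pose, the force and the opening at its end, in the units of the state.
- robot.state(): the state, without advancing time (a new reading comes with each control period).
- vision.read_camera(name): name is "scene" or "top"; returns a dict with "color" (480x640x3 uint8, red, green, blue), "fx", "fy", "cx", "cy" (pixels), "view" (4x4, takes a point from world to camera coordinates). Camera axes: x right, y down, z forward; pixel columns grow to the right and rows downward; lengths in m; the calibration is good to about 2 mm. A picture is of the moment at which its call begins. There is no depth.
- order.close_job(): hands the job in, once; it reports no verdict.
The state is a dict: "time_s": time; "qpos": joint angles; "qvel": joint speeds; "effort": joint torques, N m; "eef_pos": TCP position; "tool_rot": TCP orientation; "wrist_force": force on the tool from outside, world axes, zero at the start; "moment": the same for the moment, N m; "width": finger opening in m.
Only numpy, scipy, OpenCV 4.12 (cv2) and the standard library are available. Lean on these libraries where they do the work, as an engineer would, in place of code of your own. Each camera call takes 0.05 s, during which the arm holds its last target.

### The job

Check the oil of the air compressor: first slide the drip pan along the bench, without lifting it, until it stands squarely under the mouth of the filler tube, and let go of it. Then take the wiped dipstick from the wood offcut, push it down the filler tube until its collar stops on the mouth, draw it right out, and finish still holding it level and still, marked face up, with its tip over the drip pan and the stick well clear above everything, so that it can be read. Leave the bottles, hand tools and tape measure on the bench where they are.

Things in the scene. Friction and masses are not known exactly. Their poses are not given: they have to be found in the camera images.
- compressor: Fixed heavy bench air compressor: base plate 165 x 440 mm, grey crankcase and finned cylinder (top 275 mm above the bench) towards its +y end, blue motor towards -y. Origin: centre of its footprint on the bench, z up. The filler tube leaves its -x side at y = 95 mm. Base plate edge at x = -82 mm, crankcase wall x = -75 (148 high), cylinder fins from x = -55.
- filler: Aluminium filler tube leaning 45 degrees out of the crankcase. Origin: centre of its open mouth, 165 mm above the bench, 82 mm outside the base plate. +z: along the axis out of the mouth, up and away from the crankcase (horizontally the compressor's -x). Lip 33 mm outside diameter, tube 23; bore 26 mm at the mouth, narrowing to 16 at 14 mm depth, then straight to 155 mm depth.
- dipstick: Dipstick (80 g) level across the offcut, axis 40 mm above the bench. Origin: centre of the collar's stop face; +x along the strip to the tip, +z out of the marked face (up at the start). Steel strip 9 wide (y), 4 thick, 150 mm long; yellow collar 38 diameter, x -6 to 0; yellow handle 14 thick (y), 28 high (z), x -62 to -6. Fully home: origin at the filler's origin, +x opposite the filler's +z.
- dipstick_tip (a point): Tip of the dipstick's strip, on its axis, 150 mm from the collar's stop face; black reading marks lie 12 to 38 mm before it on the marked face.
- dipstick_grip (a point): Middle of the dipstick's handle where it is gripped, on its axis, 36 mm behind the collar's stop face; the handle's flat sides are 14 mm apart (y).
- offcut: Loose pine offcut, 89 (x) x 125 (y) x 38 mm high, flat on the bench, the dipstick lies across it roughly along its x. Origin: centre of its underside.
- pan: Round steel drip pan with a flat wooden handle, about 350 g, standing on the bench: rim diameter 152 mm, foot 124 mm, 30 mm high. Origin: centre of its underside, at bench height. The handle points along -x, level, 14 mm wide (y), 13 mm thick, from x = -76 to -168 mm, its middle 34.5 mm above the bench.
- pan_grip (a point): Grip point on the pan's handle: 130 mm from the pan's centre, 34.5 mm above the bench; sides 14 mm apart along the pan's y.
- oil_bottle: Closed amber oil bottle with white label, 72 mm diameter, 190 mm high; bystander. Origin: centre of its underside.
- threadlocker: Small red bottle with white cap, 30 mm diameter, 85 mm high; bystander. Origin: centre of its underside.
- screwdriver: Screwdriver with red handle lying on the bench; bystander.
- wrench: Steel wrench lying on the bench; bystander.
- tape: Black and yellow tape measure, 62 x 34 x 59 mm; bystander. Origin: centre of its underside.
Mind the look-alikes: they are no part of the job. There is more than one size of the dipstick; the job needs the smaller.

How it is judged:
By the outcome, as a careful person would: the job done as asked, in the order asked, and still so for the second after the job is handed in, while the arm keeps its last pose, push and grip.
It also fails if it takes over 66 s, if anything falls off the work surface, if the arm or the gripper's body presses on something with over 40 N, if the wrist force passes 120 N, or if a joint passes its speed limit or range.

## Working session

There is one attempt and no reset: what is moved stays moved. The work goes in short steps, Python scripts to look and compute and a tool call to move; the robot and the scene stay as the last step left them, time stands still between calls to the robot, and variables do not carry over. Pictures are saved under pics/ and viewed, and the job is handed in when it is done.

Besides the shell and the picture viewer there is one more tool, called after ">>>" as a command line: name --argument value ..., lists and objects as JSON in quotes. arm_command: Moves the arm, as the interface text tells. Its arguments: {"type":"object","properties":{"targets":{"type":"array","items":{"type":"array","items":{"type":"array","items":{"type":"number"}}}},"grip_force":{"type":"number"}},"required":["targets"]}

```bash
ls; mkdir -p pics
python3 - <<'E'
from workcell import robot, vision, order
import cv2
s=robot.state()
print({k:s[k] for k in s})
for n in ("scene","top"):
    c=vision.read_camera(n)
    cv2.imwrite(f"pics/{n}0.png",c["color"][:,:,::-1])
    print(n,c["fx"],c["fy"],c["cx"],c["cy"]);print(c["view"])
E
```

```text
pics
{'time_s': 0.0, 'qpos': array([ 1.27718655,  0.62934206,  0.0383822 ,  1.51833878, -0.02702407,
        0.99633602, -0.01996887]), 'qvel': array([ 0.00065598, -0.00162083, -0.00188619,  0.0009188 , -0.00037578,
       -0.00179605,  0.00081907]), 'effort': array([ 1.78498358e-04, -5.63389099e+01,  1.22605585e+00, -1.93441057e+01,
        1.09418220e-02,  1.05600359e-02,  8.63853586e-06]), 'eef_pos': array([ 0.14672795, -0.63258333,  0.23039999]), 'tool_rot': array([[ 9.74148244e-01,  2.25909358e-01, -4.01299845e-04],
       [ 2.25909713e-01, -9.74146456e-01,  1.86637380e-03],
       [ 3.07064863e-05, -1.90878229e-03, -9.99998178e-01]]), 'wrist_force': array([ 0.27571779, -0.09844381,  0.41441577]), 'moment': array([-0.03979676, -0.00570721,  0.01161045]), 'width': 0.0857164448233446}
scene 535.9478426464376 535.9478426464376 320.0472165126826 238.97807364621434
[[-0.50639507  0.86208908 -0.01914282  0.21512658]
 [ 0.56046477  0.31218634 -0.7670847  -0.17153232]
 [-0.65531922 -0.39917679 -0.64126018  1.52422141]
 [ 0.          0.          0.          1.        ]]
top 479.92486163042906 479.92486163042906 317.1362208697111 238.10243514922954
[[ 0.02141098 -0.99947049  0.02450128  0.01441675]
 [-0.98853775 -0.02482741 -0.14891851  0.4865713 ]
 [ 0.14944796 -0.02103195 -0.98854588  1.06335082]
 [ 0.          0.          0.          1.        ]]
```

View pics/scene0.png

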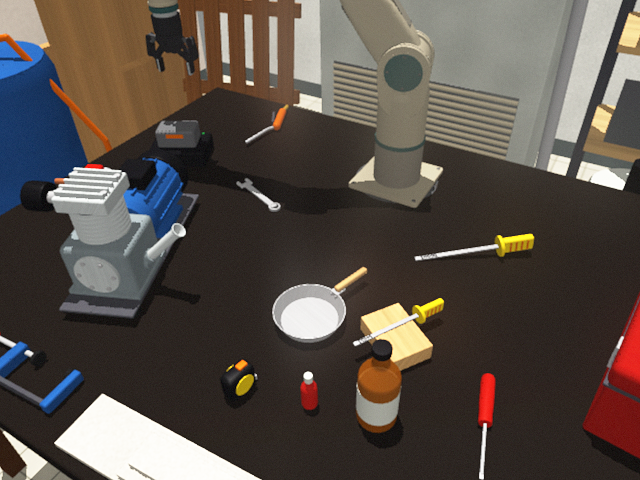

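View pics/top0.png

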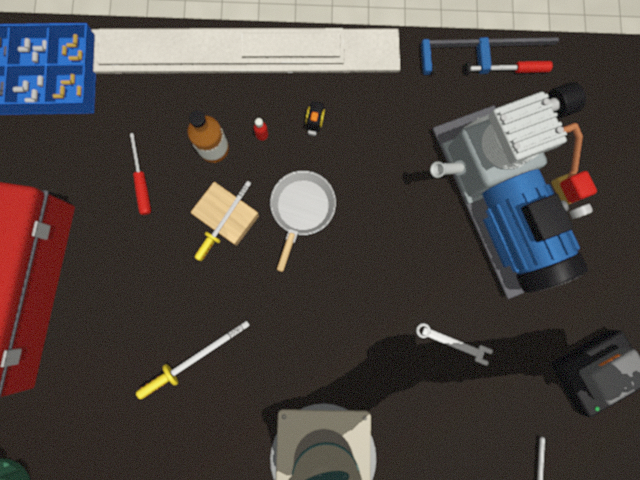

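Top view: the two dipstick candidates are the one on the offcut (~222,220) and a longer one lying on the bench (~195,360). The one on the offcut is smaller and matches the description. I'll enlarge it to confirm.

```bash
cat > h.py <<'E'
import numpy as np, cv2
from workcell import robot, vision, order
def cam(n):
    c=vision.read_camera(n); c["K"]=np.array([[c["fx"],0,c["cx"]],[0,c["fy"],c["cy"]],[0,0,1]]); c["view"]=np.array(c["view"]); return c
def proj(c,P):
    P=np.atleast_2d(P); q=P@c["view"][:3,:3].T+c["view"][:3,3]; q=q@c["K"].T; return q[:,:2]/q[:,2:]
def ray(c,uv):
    R=c["view"][:3,:3]; t=c["view"][:3,3]; d=R.T@np.linalg.solve(c["K"],np.array([uv[0],uv[1],1.])); return -R.T@t,d/np.linalg.norm(d)
def onz(c,uv,z):
    o,d=ray(c,uv); return o+d*(z-o[2])/d[2]
def tri(c1,u1,c2,u2):
    (o1,d1),(o2,d2)=ray(c1,u1),ray(c2,u2)
    A=np.stack([d1,-d2],1); s=np.linalg.lstsq(A,o2-o1,rcond=None)[0]
    p,q=o1+d1*s[0],o2+d2*s[1]; return (p+q)/2,np.linalg.norm(p-q)*1000
E
python3 - <<'E'
import cv2,numpy as np
a=cv2.imread("pics/top0.png");b=cv2.imread("pics/scene0.png")
def crop(im,x,y,w,h,s): return cv2.resize(im[y:y+h,x:x+w],None,fx=s,fy=s,interpolation=cv2.INTER_CUBIC)
cv2.imwrite("pics/c1.png",crop(a,180,160,165,125,4.8))
cv2.imwrite("pics/c2.png",crop(b,265,250,190,140,4.2))
m=np.vstack([crop(a,400,100,190,70*1,4.0)]);
cv2.imwrite("pics/c3.png",crop(a,400,85,190,140,4.2))
cv2.imwrite("pics/c4.png",crop(b,50,160,190,140,4.2))
E
```

```text
(no output)
```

View pics/c1.png

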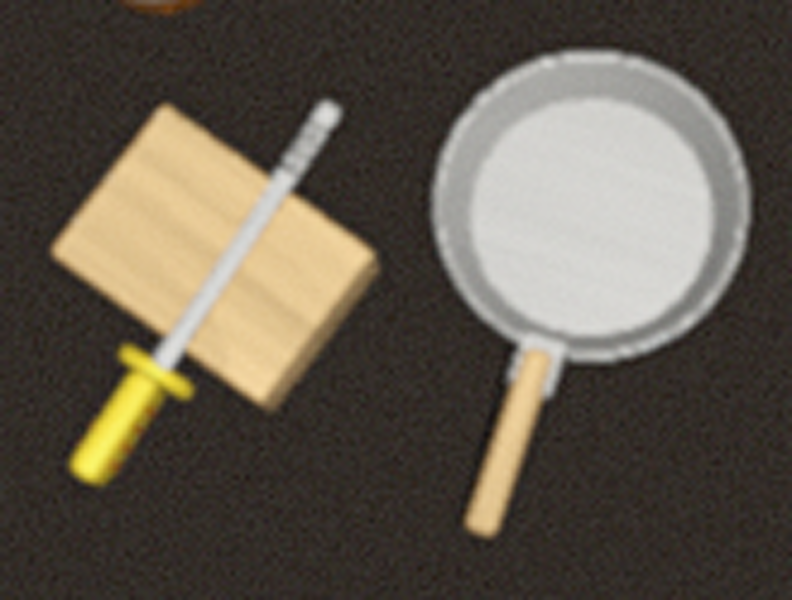

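View pics/c2.png

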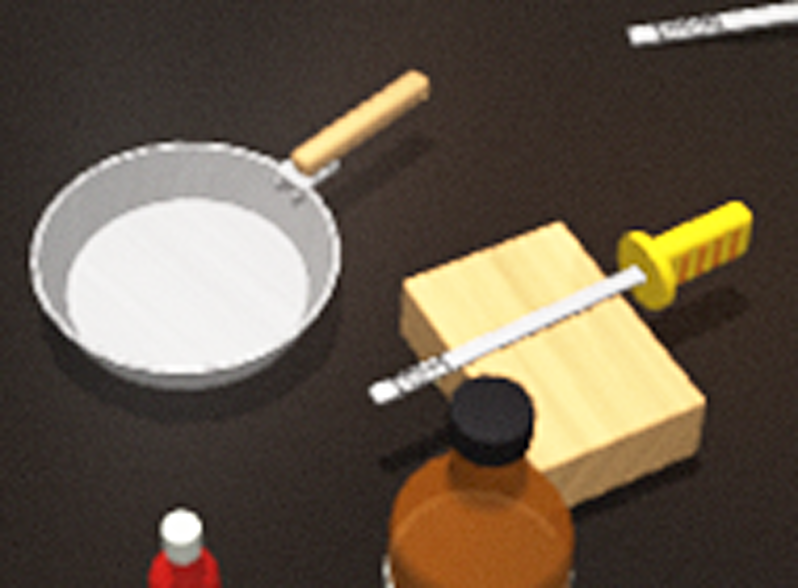

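View pics/c3.png

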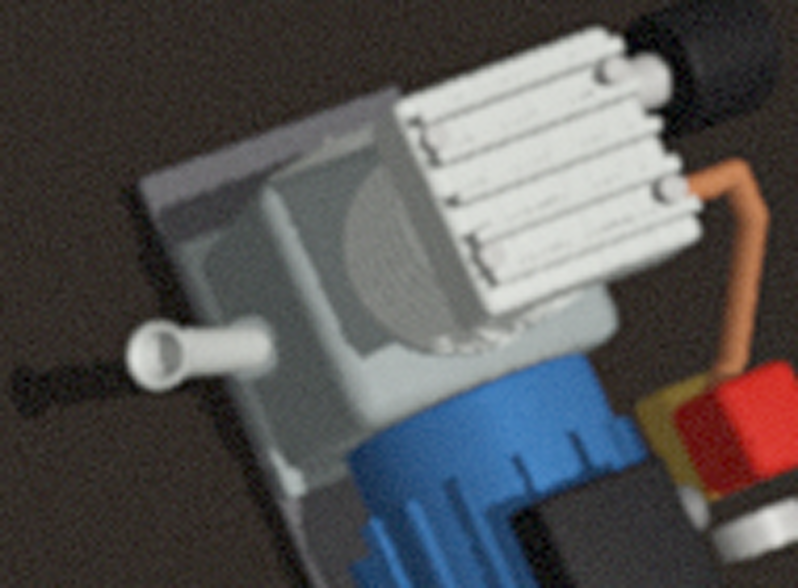

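View pics/c4.png

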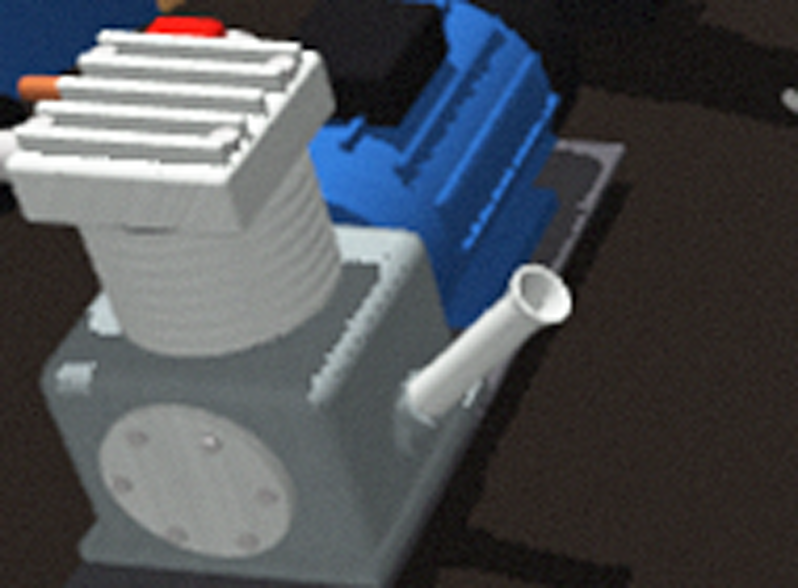

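The crops confirm it: the short yellow-handled dipstick lies across the offcut with its marks near the tip at top px ~(248,184) and its handle at ~(200,258). The larger stick lies on the bare bench. Next I'll measure the pan, filler and dipstick.

```bash
cat > meas.py <<'E'
from h import *
def blob(mask,seed):
    n,l,st,ce=cv2.connectedComponentsWithStats(mask.astype(np.uint8)*255)
    ys,xs=np.nonzero(l); i=np.argmin((xs-seed[0])**2+(ys-seed[1])**2); return l==l[ys[i],xs[i]]
def circ(P):
    A=np.c_[2*P[:,:2],np.ones(len(P))]; s=np.linalg.lstsq(A,(P[:,:2]**2).sum(1),rcond=None)[0]
    return s[:2],np.sqrt(s[2]+s[:2]@s[:2])
def pan(c,seed,z=.03,r=0.076):
    g=c["color"].astype(int); m=(g.min(2)>85)&(g.max(2)-g.min(2)<25)
    b=blob(m,seed)
    k=max(cv2.findContours(b.astype(np.uint8),cv2.RETR_EXTERNAL,cv2.CHAIN_APPROX_NONE)[0],key=len)[:,0]
    P=np.array([onz(c,p,z) for p in k])
    # upper rim only: keep inliers iteratively
    for _ in range(8):
        ctr,rr=circ(P); e=abs(np.linalg.norm(P[:,:2]-ctr,axis=1)-rr); 
        if e.max()<.0015:break
        P=P[e<max(.0015,np.percentile(e,90))]
    return ctr,rr,len(P)
E
python3 - <<'E'
from meas import *
T,S=cam("top"),cam("scene")
print("pan",pan(T,(303,200)),pan(S,(310,315)))
# wood pan handle
def wood(c,x0,y0,x1,y1):
    g=c["color"].astype(int);m=(g[...,0]-g[...,2]>35)&(g[...,0]>110);q=np.zeros_like(m);q[y0:y1,x0:x1]=1
    ys,xs=np.nonzero(m&q); return np.c_[xs,ys]
for c,b in ((T,(270,230,300,280)),(S,(325,262,375,295))):
    k=wood(c,*b); P=np.array([onz(c,p,.0345 if 0 else .038)[:2] for p in k]); m=P.mean(0); d=np.linalg.svd(P-m)[2][0]; pr=(P-m)@d
    print("panhandle",len(k),m,np.degrees(np.arctan2(d[1],d[0])),pr.min(),pr.max())
for c,b in ((T,(190,225,225,270)),(S,(405,290,450,330))):
    g=c["color"].astype(int);m=(g[...,0]>120)&(g[...,1]>90)&(g[...,0]-g[...,2]>90);q=np.zeros_like(m);q[b[1]:b[3],b[0]:b[2]]=1
    ys,xs=np.nonzero(m&q);print("yellow",len(xs),xs.mean(),ys.mean(),xs.min(),xs.max(),ys.min(),ys.max())
# dipstick from crops
tT=(180+330/4.8,160+108/4.8); cT=(180+164/4.8,160+364/4.8); hT=(180+95/4.8,160+468/4.8)
tS=(265+374/4.2,250+392/4.2); cS=(265+643/4.2,250+276/4.2); hS=(265+742/4.2,250+222/4.2)
for n,a,b in(("tip",tT,tS),("collar",cT,cS),("hend",hT,hS)):
    print(n,tri(T,a,S,b),onz(T,a,.042),onz(S,b,.042))
mT=(437.4,169.5);mS=(178.8,230.2)
print("mouth",tri(T,mT,S,mS),onz(T,mT,.165),onz(S,mS,.165))
# tube base & tank edges
print("plate edge z=.015",onz(T,(433.8,129),.015),onz(T,(512,297),.015))
E
```

```text
pan (array([0.57105012, 0.06113762]), np.float64(0.07683818534043226), 171) (array([0.5732826 , 0.06114454]), np.float64(0.0763384150712911), 103)
panhandle 281 [0.45148176 0.09686847] 163.3667673550462 -0.04737534835910258 0.04432655835567338
panhandle 279 [0.4579446  0.09653584] -16.035776058438145 -0.04984260983927834 0.046859102815749565
yellow 276 205.59782608695653 246.1485507246377 195 219 232 260
yellow 520 424.2346153846154 312.01153846153846 405 443 298 329
tip (array([0.61199235, 0.18660776, 0.03972524]), np.float64(0.8323216405556085)) [0.61120105 0.18669184 0.042     ] [0.61383508 0.1870482  0.042     ]
collar (array([0.48471661, 0.26255985, 0.03604844]), np.float64(3.9441431420561486)) [0.48457462 0.25956248 0.042     ] [0.48899011 0.26584431 0.042     ]
hend (array([0.43355208, 0.29174924, 0.04131289]), np.float64(5.215542318946609)) [0.43443925 0.28913277 0.042     ] [0.4328022 0.294179  0.042    ]
mouth (array([ 0.61815722, -0.21946953,  0.16212254]), np.float64(0.842810101940024)) [ 0.61701323 -0.2182931   0.165     ] [ 0.62068321 -0.21704508  0.165     ]
plate edge z=.015 [ 0.7649463  -0.25293711  0.015     ] [ 0.36271087 -0.42908194  0.015     ]
```

>>> arm_command --targets '[[[14,38,0,0,0,6,0],[14,38,0,0,0,6,0],[14,38,0,0,0,6,0],[14,38,0,0,0,6,0],[14,38,0,0,0,6,0]]]'

```text
time_s: 0.62
eef_pos: [0.2171, -0.4412, 0.2313]
tool_rot: [[0.727, 0.686, 0.0], [0.686, -0.727, 0.0], [0.0, -0.0, -1.0]]
wrist_force: [1.0, -1.1, 0.8]
width: 0.0857
```

```bash
cat > log.py <<'E'
from workcell import robot
import numpy as np,json
s=robot.state();open("log.jsonl","a").write(json.dumps([list(map(float,s["qpos"])),list(map(float,s["eef_pos"])),np.array(s["tool_rot"]).tolist()])+"\n")
print(np.round(s["time_s"],2),np.round(s["qpos"],3),np.round(s["eef_pos"],4),np.round(s["wrist_force"],1),round(float(s["width"]),4))
E
python3 log.py
```

```text
0.62 [ 1.143  0.406 -0.12   1.946  0.066  0.794  0.172] [ 0.2171 -0.4412  0.2313] [ 1.  -1.1  0.8] 0.0857
```

>>> arm_command --targets '[[[20,36,0,0,0,6,0],[20,36,0,0,0,6,0],[20,36,0,0,0,6,0],[20,36,0,0,0,6,0],[20,36,0,0,0,6,0]]]'

```text
time_s: 1.03
eef_pos: [0.3173, -0.2615, 0.2315]
tool_rot: [[0.287, 0.958, 0.0], [0.958, -0.287, -0.001], [-0.0, 0.001, -1.0]]
wrist_force: [0.7, -0.1, -0.4]
width: 0.0853
```

```bash
python3 log.py
```

```text
1.03 [ 0.862  0.304 -0.308  2.134  0.138  0.721  0.172] [ 0.3173 -0.2615  0.2315] [ 0.7 -0.1 -0.4] 0.0853
```

>>> arm_command --targets '[[[18,36,0,0,0,6,0],[18,36,0,0,0,6,0],[18,36,0,0,0,6,0],[18,36,0,0,0,6,0],[18,36,0,0,0,6,0]]]'

```text
time_s: 1.45
eef_pos: [0.4073, -0.0815, 0.2316]
tool_rot: [[-0.23, 0.973, 0.001], [0.973, 0.23, -0.0], [-0.001, 0.0, -1.0]]
wrist_force: [1.5, -0.5, -0.6]
width: 0.0856
```

```bash
python3 log.py
```

```text
1.45 [ 0.512  0.328 -0.495  2.121  0.229  0.742  0.103] [ 0.4073 -0.0815  0.2316] [ 1.5 -0.5 -0.6] 0.0856
```

>>> arm_command --targets '[[[8,30,-22,0,0,6,0],[8,30,-22,0,0,6,0],[8,30,-22,0,0,6,0],[8,30,-22,0,0,6,0],[8,30,-22,0,0,6,0]]]'

```text
time_s: 1.87
eef_pos: [0.4471, 0.0682, 0.1203]
tool_rot: [[-0.686, 0.727, 0.0], [0.727, 0.686, 0.0], [-0.0, 0.0, -1.0]]
wrist_force: [1.0, 0.7, 0.6]
width: 0.0852
```

```bash
python3 log.py
```

```text
1.87 [ 0.126  0.58  -0.488  2.149  0.532  0.53  -0.005] [0.4471 0.0682 0.1203] [1.  0.7 0.6] 0.0852
```

>>> arm_command --targets '[[[0,8,0,0,0,6,0],[0,8,0,0,0,6,0],[0,8,0,0,0,6,0],[0,6,0,0,0,6,0],[0,2,0,0,0,6,0]]]'

```text
time_s: 2.28
eef_pos: [0.447, 0.1001, 0.1213]
tool_rot: [[-0.958, 0.285, 0.0], [0.285, 0.958, 0.001], [-0.0, 0.001, -1.0]]
wrist_force: [0.9, 0.7, -0.2]
width: 0.0853
```

```bash
python3 log.py; tail -1 log.jsonl
```

```text
2.28 [ 0.154  0.615 -0.635  2.132  0.655  0.595  0.328] [0.447  0.1001 0.1213] [ 0.9  0.7 -0.2] 0.0853
[[0.15403292762477705, 0.614504921536513, -0.6347746124666325, 2.131528641450345, 0.654684224932419, 0.5949929443857991, 0.32789236118937926], [0.4469740229333573, 0.10011538965282665, 0.12130168510808934], [[-0.9584694504885268, 0.28519503022572257, 0.00032743666587697965], [0.28519520715483876, 0.958469101113398, 0.000822208479155058], [-7.93481547501222e-05, 0.0008814450769576187, -0.9999996083791465]]]
```

```bash
cat > fitk.py <<'E'
import numpy as np,json,itertools
from scipy.spatial.transform import Rotation as R
from scipy.optimize import least_squares
D=[json.loads(l) for l in open("log.jsonl")]
D.append([[1.27718655,0.62934206,0.0383822,1.51833878,-0.02702407,0.99633602,-0.01996887],[0.14672795,-0.63258333,0.23039999],[[0.974148,0.225909,-.0004],[.22591,-.974146,.001866],[0.00003,-.0019,-1]]])
Q=np.array([d[0] for d in D]);P=np.array([d[1] for d in D]);M=np.array([d[2] for d in D])
def fk(q,s,psi,ps7,L):
    # L: h, L1, e1, L2, e2, L3, e3
    r=R.from_euler('z',psi); p=np.array([0,0,L[0]]); 
    r=r*R.from_euler('z',s[0]*q[0])*R.from_euler('y',s[1]*q[1]); 
    r=r*R.from_euler('z',s[2]*q[2]); p=p+r.apply([L[2],0,L[1]])
    r=r*R.from_euler('y',s[3]*q[3])*R.from_euler('z',s[4]*q[4]); p=p+r.apply([L[4],0,L[3]])
    r=r*R.from_euler('y',s[5]*q[5])*R.from_euler('z',s[6]*q[6]+ps7); p=p+r.apply([0,0,L[5]])
    return p,r
if __name__=="__main__":
    best=[]
    for s in itertools.product([1,-1],repeat=4):
        s=[s[0],1,s[1],1,s[2],1,s[3]]
        for p0 in (0,1.57,3.14,-1.57):
          for p7 in (0,1.57,3.14,-1.57):
            f=lambda x:np.concatenate([(fk(q,s,x[0],x[1],np.zeros(7))[1].as_matrix()-m).ravel() for q,m in zip(Q,M)])
            o=least_squares(f,[p0,p7]); best.append((o.cost,s,o.x))
    best.sort(key=lambda b:b[0]); print(best[0]); print(best[3][0],best[3][1])
    c,s,x=best[0]
    g=lambda L:np.concatenate([fk(q,s,x[0],x[1],L)[0]-p for q,p in zip(Q,P)])
    o=least_squares(g,[.3,.35,0.0,.35,0,.3]); print(o.cost,o.x,abs(o.fun).max())
    json.dump([list(s),list(x),list(o.x)],open("kin.json","w"))
E
python3 fitk.py
```

```text
(np.float64(4.151936945257695e-11), [-1, 1, -1, 1, -1, 1, -1], array([-1.08013548e-04,  1.57068830e+00]))
4.1519369494673536e-11 [-1, 1, -1, 1, -1, 1, -1]
0.0009621064612575977 [19.99544559  0.63978206 -0.04057769  0.452164    0.06559756 20.00452464] 0.030420944155233554
```

>>> arm_command --targets '[[[0,-1,-24,0,0,0,0],[0,-0.6,-24,0,0,0,0],[0.5,0,-24,0,0,0,0],[0,0,-20,0,0,0,0],[0,0,-13.5,0,0,0,0]]]'

```text
time_s: 2.7
eef_pos: [0.4468, 0.0968, 0.0141]
tool_rot: [[-0.957, 0.292, -0.002], [0.292, 0.957, -0.001], [0.001, -0.001, -1.0]]
wrist_force: [1.1, 0.5, -0.4]
width: 0.0854
```

```bash
python3 log.py
python3 - <<'E'
from h import *
for n,b in (("top",(240,160,120,140)),("scene",(260,200,130,150))):
    c=cam(n)["color"]; x,y,w,h=b; cv2.imwrite(f"pics/{n}1.png",cv2.resize(c[y:y+h,x:x+w,::-1],None,fx=4,fy=4))
a=cv2.imread("pics/top1.png");b=cv2.imread("pics/scene1.png")[:560];b=cv2.resize(b,None,fx=.6,fy=.6);a=cv2.resize(a,None,fx=.6,fy=.6);cv2.imwrite("pics/both1.png",np.hstack([a,b[:336]] if 0 else [a[:336],b[:336]]))
E
```

```text
2.7 [-0.028  0.788 -0.364  2.186  0.914  0.325  0.095] [0.4468 0.0968 0.0141] [ 1.1  0.5 -0.4] 0.0854
```

View pics/both1.png

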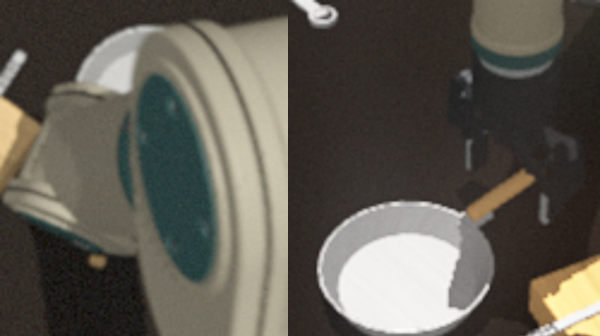

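The handle sits between the open fingers (right panel, ~(505,195)), so I'll close gently.

>>> arm_command --targets '[[[0,0,0,0,0,0,0.5],[0,0,0,0,0,0,0.7],[0,0,0,0,0,0,0.8],[0,0,0,0,0,0,0.9],[0,0,0,0,0,0,1]]]' --grip_force 30

```text
time_s: 3.22
eef_pos: [0.4478, 0.0971, 0.0165]
tool_rot: [[-0.956, 0.292, 0.001], [0.292, 0.956, 0.0], [-0.001, 0.001, -1.0]]
wrist_force: [0.7, 0.6, 0.1]
width: 0.0258
```

>>> arm_command --targets '[[[0,0,0,0,0,0,1],[0,0,0,0,0,0,1],[0,0,0,0,0,0,1],[0,0,0,0,0,0,1],[0,0,0,0,0,0,1]]]'

```text
time_s: 3.63
eef_pos: [0.4476, 0.0973, 0.016]
tool_rot: [[-0.957, 0.291, 0.001], [0.291, 0.957, 0.0], [-0.001, 0.0, -1.0]]
wrist_force: [-0.2, 0.4, 3.9]
width: 0.0133
```

```bash
python3 log.py; tail -1 log.jsonl
python3 - <<'E'
from meas import *
S=cam("scene"); print(pan(S,(310,315)))
cv2.imwrite("pics/s2.png",cv2.resize(S["color"][200:360,230:470,::-1],None,fx=3,fy=3))
E
```

```text
3.63 [-0.026  0.785 -0.368  2.186  0.912  0.328  0.097] [0.4476 0.0973 0.016 ] [-0.2  0.4  3.9] 0.0133
[[-0.02590538873101429, 0.784719580799132, -0.3682794253664296, 2.1858190635688546, 0.9119804321589099, 0.3275461723121721, 0.09739800769821967], [0.4475989635773451, 0.09729373842741426, 0.016024763373413017], [[-0.956586574944224, 0.2914477184827772, 0.0005933191908494912], [0.29144786819477925, 0.9565866960398095, 0.00018189106461834065], [-0.0005145495086761768, 0.0003469161638483966, -0.9999998074439708]]]
(array([0.57253203, 0.06000415]), np.float64(0.07579969607688859), 119)
```

View pics/s2.png

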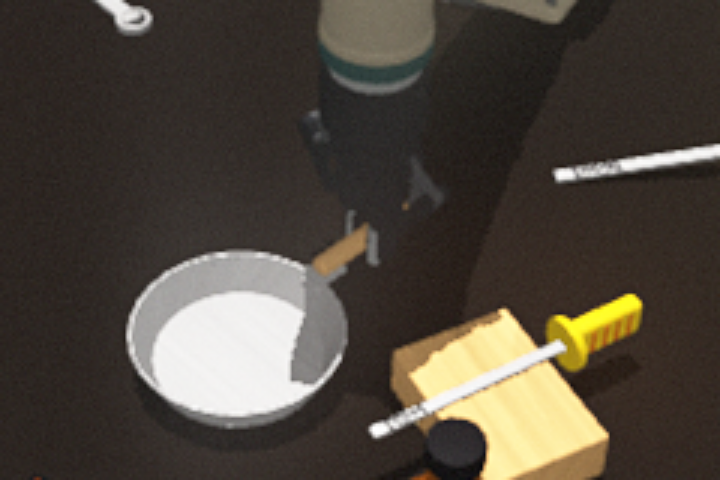

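Gripped with 13.3 mm opening. Sliding the pan by about (47.5, -277.5) mm at constant height.

>>> arm_command --targets '[[[1.7,-10,0,0,0,0,1],[2.6,-15,0,0,0,0,1],[3.4,-20,0,0,0,0,1],[3.4,-20,0,0,0,0,1],[3.4,-20,0,0,0,0,1]]]'

```text
time_s: 4.1
eef_pos: [0.4623, 0.0131, 0.016]
tool_rot: [[-0.958, 0.288, 0.001], [0.288, 0.957, 0.003], [-0.0, 0.003, -1.0]]
wrist_force: [0.1, 3.7, 4.7]
width: 0.0135
```

```bash
python3 log.py
```

```text
4.1 [ 0.184  0.792 -0.402  2.174  0.931  0.351  0.272] [0.4623 0.0131 0.016 ] [0.1 3.7 4.7] 0.0135
```

>>> arm_command --targets '[[[3.8,-22,0,0,0,0,1],[3.8,-22,0,0,0,0,1],[3.8,-22,0,0,0,0,1],[3.8,-22,0,0,0,0,1],[3.8,-22,0,0,0,0,1]]]'

```text
time_s: 4.52
eef_pos: [0.4811, -0.0973, 0.016]
tool_rot: [[-0.957, 0.289, 0.001], [0.289, 0.957, 0.003], [-0.0, 0.003, -1.0]]
wrist_force: [-1.0, 4.5, 4.7]
width: 0.0132
```

```bash
python3 log.py
```

```text
4.52 [ 0.462  0.822 -0.479  2.097  0.907  0.439  0.542] [ 0.4811 -0.0973  0.016 ] [-1.   4.5  4.7] 0.0132
```

>>> arm_command --targets '[[[3.8,-22,0,0,0,0,1],[3.4,-20,0,0,0,0,1],[3,-18,0,0,0,0,1],[2.4,-14,0,0,0,0,1],[1.4,-8.5,0,0,0,0,1]]]'

```text
time_s: 4.93
eef_pos: [0.4949, -0.1811, 0.0159]
tool_rot: [[-0.956, 0.292, 0.001], [0.292, 0.956, 0.001], [-0.0, 0.002, -1.0]]
wrist_force: [-1.6, 5.4, 5.2]
width: 0.0136
```

```bash
python3 log.py
python3 - <<'E'
from meas import *
S=cam("scene");T=cam("top")
def crop(c,x,y,w,h,s): return cv2.resize(c["color"][y:y+h,x:x+w,::-1],None,fx=s,fy=s,interpolation=cv2.INTER_CUBIC)
cv2.imwrite("pics/s3.png",np.hstack([crop(T,370,80,160,160,2.5),crop(S,100,180,160,160,2.5)]))
E
```

```text
4.93 [ 0.646  0.859 -0.538  1.998  0.871  0.53   0.751] [ 0.4949 -0.1811  0.0159] [-1.6  5.4  5.2] 0.0136
```

View pics/s3.png

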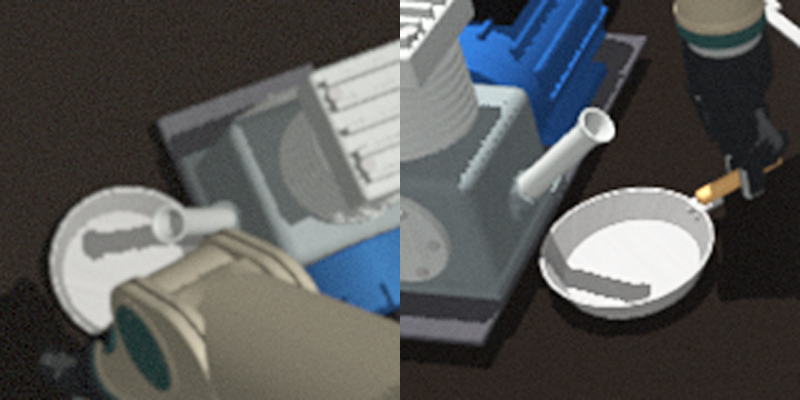

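```bash
cat >> meas.py <<'E'
def mouth():
    pass
E
python3 - <<'E'
from meas import *
S=cam("scene")
g=S["color"].astype(int); m=(g.min(2)>85)&(g.max(2)-g.min(2)<25)
m[:235,:]=0
b=blob(m,(350/1,0)) if 0 else None
c=dict(S); col=S["color"].copy(); col[:,:155]=0; col[:250,:185]=0; c["color"]=col
print("pan S",pan(c,(200,283)))
v=col.copy()
ctr,r,n=pan(c,(200,283))
for rr,z in((.076,.03),):
  P=[[ctr[0]+rr*np.cos(t),ctr[1]+rr*np.sin(t),z] for t in np.linspace(0,6.28,200)]
  im=cv2.resize(S["color"][180:340,100:260,::-1],None,fx=3.75,fy=3.75,interpolation=cv2.INTER_CUBIC)
  for p in proj(S,P): cv2.circle(im,(int((p[0]+.5-100)*3.75),int((p[1]+.5-180)*3.75)),1,(0,0,255),-1)
# mouth lip circle predicted
a=np.radians(113.7);ax=np.array([np.cos(a),np.sin(a),1])/2**.5; e1=np.array([-np.sin(a),np.cos(a),0]); e2=np.cross(ax,e1)
M=np.array([.6188,-.2178,.164])
ims=[im]
T=cam("top")
it=cv2.resize(T["color"][85:235,375:525,::-1],None,fx=4,fy=4,interpolation=cv2.INTER_CUBIC)
for t in np.linspace(0,6.28,100):
  p3=M+.0165*(np.cos(t)*e1+np.sin(t)*e2)
  p=proj(S,p3)[0]; cv2.circle(im,(int((p[0]+.5-100)*3.75),int((p[1]+.5-180)*3.75)),1,(0,255,0),-1)
  p=proj(T,p3)[0]; cv2.circle(it,(int((p[0]+.5-375)*4),int((p[1]+.5-85)*4)),1,(0,255,0),-1)
for p in proj(T,P): cv2.circle(it,(int((p[0]+.5-375)*4),int((p[1]+.5-85)*4)),1,(0,0,255),-1)
cv2.imwrite("pics/s4.png",im);cv2.imwrite("pics/t4.png",it)
E
```

```text
pan S (array([ 0.62043071, -0.21603628]), np.float64(0.07933899655848904), 77)
```

View pics/s4.png

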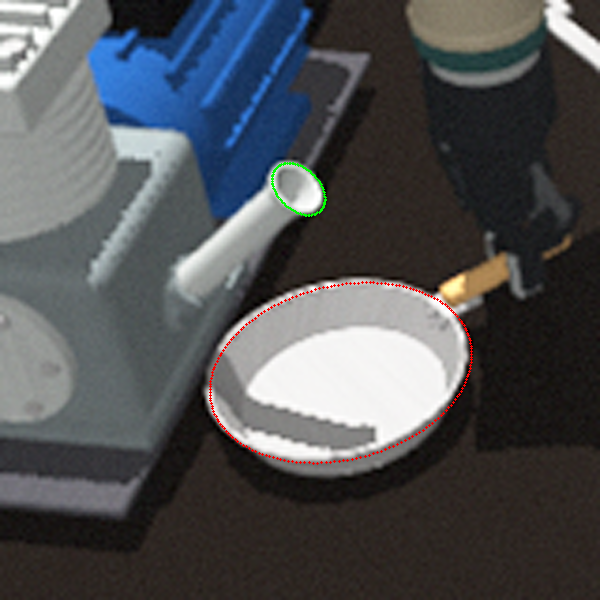

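View pics/t4.png

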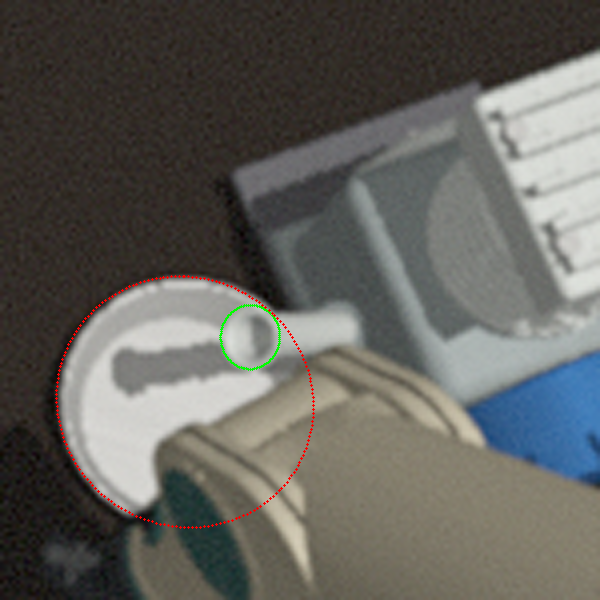

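Run:
```python
from meas import *
S=cam("scene");T=cam("top")
im=cv2.resize(S["color"][230:330,140:260,::-1],None,fx=4,fy=4,interpolation=cv2.INTER_CUBIC)
it=cv2.resize(T["color"][135:235,375:475,::-1],None,fx=4,fy=4,interpolation=cv2.INTER_CUBIC)
P=[[.6194+.076*np.cos(t),-.2181+.076*np.sin(t),.03] for t in np.linspace(0,6.28,200)]
for p in proj(S,P): cv2.circle(im,(int((p[0]+.5-140)*4),int((p[1]+.5-230)*4)),1,(0,0,255),-1)
for p in proj(T,P): cv2.circle(it,(int((p[0]+.5-375)*4),int((p[1]+.5-135)*4)),1,(0,0,255),-1)
cv2.imwrite("pics/s5.png",np.hstack([im[:400],it])[:, :800] if 0 else cv2.resize(np.hstack([im,it]),None,fx=.9,fy=.9))
```

```text
(no output)
```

View pics/s5.png

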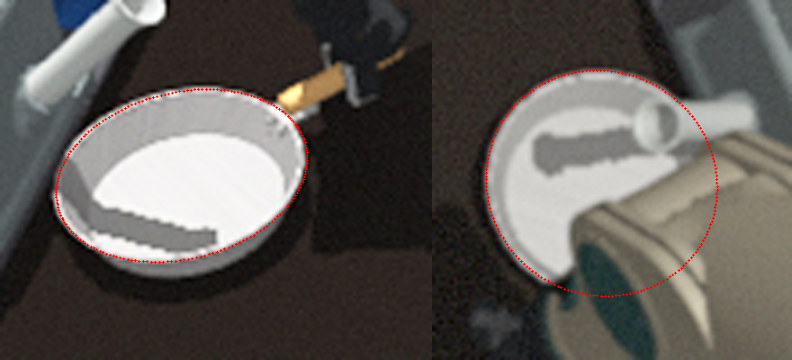

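The pan is under the mouth: the projected rim at (0.619,-0.218) matches the image in both views. Release and go up.

>>> arm_command --targets '[[[0,0,0,0,0,0,0.8],[0,0,0,0,0,0,0.6],[0,0,0,0,0,0,0.5],[0,0,0,0,0,0,0.4],[0,0,0,0,0,0,0.4]]]'

```text
time_s: 5.65
eef_pos: [0.4944, -0.1798, 0.0156]
tool_rot: [[-0.957, 0.291, -0.001], [0.291, 0.957, 0.001], [0.001, 0.0, -1.0]]
wrist_force: [-0.1, 0.0, 0.3]
width: 0.0515
```

>>> arm_command --targets '[[[0,0,10,0,0,0,0.4],[0,0,25,0,0,0,0.4],[0,0,35,0,0,0,0.4],[-4,10,35,0,0,0,0.2],[-5,25,30,0,0,0,0]]]'

```text
time_s: 6.07
eef_pos: [0.4859, -0.148, 0.1529]
tool_rot: [[-0.955, 0.297, 0.001], [0.297, 0.955, -0.002], [-0.001, -0.001, -1.0]]
wrist_force: [1.1, -0.3, 0.9]
width: 0.0734
```

```bash
python3 log.py
cat > fitk2.py <<'E'
from fitk import *
s=[-1,1,-1,1,-1,1,-1]
def rots(q):
    ax='zyzyzyz'; r=R.identity(); out=[r]
    for i in range(7): r=r*R.from_euler(ax[i],s[i]*q[i]); out.append(r)
    return out
# pos = sum R_i v_i  -> linear in v_i
A=[];B=[]
for q,p in zip(Q,P):
    rr=rots(q); A.append(np.hstack([rr[i].as_matrix() for i in (0,2,4,6,7)])); B.append(p)
A=np.vstack(A);B=np.concatenate(B)
x,res,rk,sv=np.linalg.lstsq(A,B,rcond=1e-3); print(rk,len(B)); print(np.round(x.reshape(-1,3),4)); print(abs(A@x-B).max())
A2=np.c_[A[:,2],A[:,3:6],A[:,6:9],A[:,11] ,A[:,9]]
x,res,rk,sv=np.linalg.lstsq(A2,B,rcond=1e-6); print(np.round(x,4),abs(A2@x-B).max(),sv)
E
python3 fitk2.py
```

```text
6.07 [ 0.734  0.642 -0.749  1.977  0.629  0.769  0.881] [ 0.4859 -0.148   0.1529] [ 1.1 -0.3  0.9] 0.0734
13 36
[[-2.000e-04 -0.000e+00 -7.000e-03]
 [ 9.000e-04 -1.120e-02  5.573e-01]
 [-6.000e-04 -1.610e-02  3.811e-01]
 [-6.000e-04  0.000e+00  3.000e-03]
 [ 5.000e-04 -6.000e-04  3.000e-03]]
0.0006478219360185264
[ 3.437e-01 -2.000e-04 -1.160e-02  5.593e-01 -2.000e-04 -1.650e-02
  3.817e-01  3.580e-01 -3.000e-04] 6.894111134156389e-05 [6.87065685e+00 5.88009797e+00 4.86347657e+00 1.27575104e+00
 6.08196827e-01 5.19952404e-01 4.53940154e-01 3.02077857e-01
 3.26702694e-03]
```

Run:
```python
from meas import *
T,S=cam("top"),cam("scene")
im=np.hstack([cv2.resize(T["color"][165:285,180:280,::-1],None,fx=4,fy=4,interpolation=cv2.INTER_CUBIC),cv2.resize(S["color"][260:380,350:450,::-1],None,fx=4,fy=4,interpolation=cv2.INTER_CUBIC)])
cv2.imwrite("pics/d6.png",im)
for n,c,tip,col in(("T",T,(248,183),(214,236)),("S",S,(355,343),(417,316))):
    g=c["color"].astype(int); m=(g.min(2)>120)&(g.max(2)-g.min(2)<40)
    q=np.zeros(m.shape,np.uint8); cv2.line(q,tip,col,1,9); m&=q>0
    ys,xs=np.nonzero(m); P=np.array([onz(c,(x,y),.042)[:2] for x,y in zip(xs,ys)]); 
    mm=P.mean(0);d=np.linalg.svd(P-mm)[2][0]; d*=np.sign(d[0]); pr=(P-mm)@d
    print(n,len(P),"yaw",np.degrees(np.arctan2(d[1],d[0])),"tip",mm+d*pr.max(),"start",mm+d*pr.min(),pr.max()-pr.min(), "line at tip-186mm",mm+d*(pr.max()-.186))
```

```text
T 284 yaw -30.41302462795807 tip [0.61393075 0.18635071] start [0.48531571 0.26184802] 0.14913641583724394 line at tip-186mm [0.4535246  0.28050946]
S 310 yaw -30.617434475802295 tip [0.61599196 0.18640526] start [0.48626577 0.2631784 ] 0.15074149906053844 line at tip-186mm [0.45592276 0.28113567]
```

View pics/d6.png

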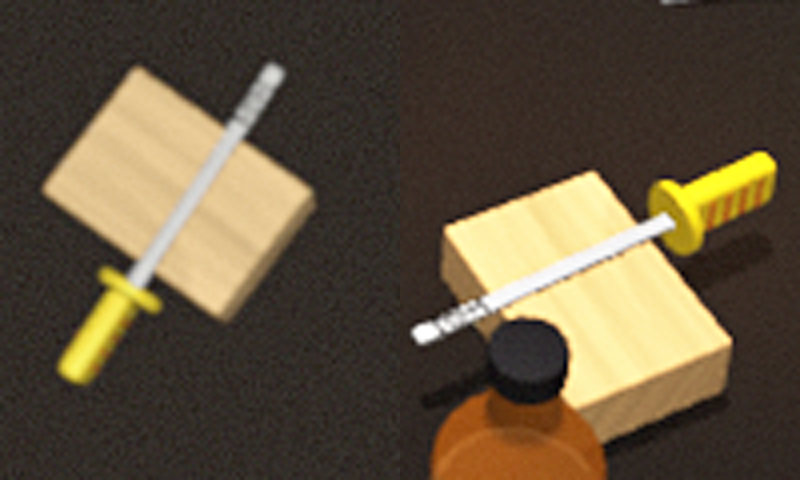

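```bash
cat > ik.py <<'E'
import numpy as np
from scipy.spatial.transform import Rotation as R
from scipy.optimize import least_squares
s=[-1,1,-1,1,-1,1,-1]
lo=np.array([-3.06,-.37,-1.25,.18,-1.1,.23,-2.94]);hi=np.array([3.06,2.12,1.32,2.47,4.24,1.98,2.94])
import os,json
PR=json.load(open("pr.json")) if os.path.exists("pr.json") else [.3437,-.0002,-.0116,.5593,-.0002,-.0165,.3817,.358]
def fk(q,x=None):
    x=PR if x is None else x
    ax='zyzyzyz'; rr=[R.from_euler(ax[i],s[i]*q[i]) for i in range(7)]
    a=rr[0]*rr[1]; b=a*rr[2]*rr[3]; c=b*rr[4]*rr[5]; 
    p=np.array([0,0,x[0]])+a.apply([0,0,0]) 
    # offsets: v1 in frame after joint2, v2 after joint4, tool after 6
    p=np.array([0,0,x[0]])+a.apply(x[1:4])+b.apply(x[4:7])+c.apply([0,0,x[7]])
    return p,(c*rr[6]).as_matrix()
def ik(p,M,q0,n=12,rng=np.random.default_rng(0)):
    best=None
    for k in range(n):
        x0=q0 if k==0 else np.clip(q0+rng.normal(0,.6,7),lo+.01,hi-.01)
        def f(q):
            a,b=fk(q); return np.concatenate([(a-p)*10,(b-M).ravel()*2,.01*(q-q0)])
        o=least_squares(f,np.clip(x0,lo+.001,hi-.001),bounds=(lo,hi)); 
        a,b=fk(o.x); e=(np.linalg.norm(a-p)*1000,np.degrees(np.linalg.norm(R.from_matrix(b@M.T).as_rotvec())),np.linalg.norm(o.x-q0))
        if best is None or e[0]+5*e[1]+e[2]<best[1][0]+5*best[1][1]+best[1][2]: best=(o.x,e)
    return best
def tool(dx,dz,al):
    y=np.cross(dz,dx); z=-np.cos(al)*dz+np.sin(al)*dx; return np.c_[np.cross(y,z),y,z]
def hd(yaw): return np.array([np.cos(np.radians(yaw)),np.sin(np.radians(yaw)),0])
UP=np.array([0,0,1.])
M0=np.array([.6187,-.2179,.164]); BETA=-66.3
G0=np.array([.454,.281,.040]); YAW=-30.5
E
cat > plan.py <<'E'
from ik import *
fx=np.array([1.,1,1])
# ts tool x sign: actual FK tool: check
q=np.array([0.734,0.642,-0.749,1.977,0.629,0.769,0.881]); p,m=fk(q); 
m0=np.array([[-0.955,0.297,0.001],[0.297,0.955,-0.002],[0,0,-1]]); OFF=m.T@m0; print(p,np.round(OFF,2))
for al in (0,15,20,25,30,35,45):
    a=np.radians(al); b=BETA
    d=(hd(b)-UP)/2**.5; dn=(hd(b)+UP)/2**.5
    poses={}
    def add(n,grip,dx,dz):
        M=tool(dx,dz,a); poses[n]=(grip+.019*M[:,2],M@OFF.T)
    add("pick",G0,hd(YAW),UP); add("lift",G0+[0,0,.15],hd(YAW),UP)
    add("ins0",M0-d*(.036+.17),d,dn); add("ins1",M0-d*.036,d,dn)
    add("read",M0*[1,1,0]+[0,0,.34]-hd(b)*(.186+.02),hd(b),UP)
    qq=q; out=[]
    for n,(pp,MM) in poses.items():
        r=ik(pp,MM,qq); qq=r[0]; out.append((n,np.round(r[1],2),np.round(r[0],2)))
    print(al); [print("  ",*o) for o in out]
E
python3 plan.py
```

```text
[ 0.4849292  -0.14844572  0.15258701] [[ 0. -1.  0.]
 [ 1.  0. -0.]
 [ 0. -0.  1.]]
0
   pick [0.01 0.   1.61] [-0.39  0.81 -0.33  1.98  0.58  0.44 -0.12]
   lift [0.   0.   0.52] [-0.28  0.58 -0.49  1.89  0.38  0.76  0.05]
   ins0 [0.   0.   1.63] [ 0.72  0.86 -0.67  1.31 -0.16  1.55  0.58]
   ins1 [0.   0.   0.43] [ 0.73  1.11 -0.6   1.03 -0.05  1.64  0.7 ]
   read [0.   0.   1.31] [ 0.41  0.42 -0.59  1.7   0.26  1.1   0.15]
15
   pick [0.01 0.   2.27] [-0.33  0.9  -0.68  2.07  1.35  0.79 -0.97]
   lift [0.   0.   0.63] [-0.19  0.67 -0.89  1.99  1.    0.97 -0.63]
   ins0 [0.   0.   1.71] [ 0.9   0.94 -1.25  1.41  0.36  1.47  0.13]
   ins1 [0.   0.   0.38] [ 0.89  1.14 -1.14  1.22  0.5   1.51  0.32]
   read [0.  0.  1.2] [ 0.6   0.54 -1.16  1.79  0.8   1.27 -0.41]
20
   pick [0.01 0.   2.43] [-0.34  0.94 -0.76  2.09  1.45  0.94 -1.1 ]
   lift [0.  0.  0.6] [-0.21  0.7  -0.95  2.02  1.12  1.06 -0.77]
   ins0 [0.   0.   1.74] [ 0.89  0.9  -1.25  1.45  0.41  1.43  0.1 ]
   ins1 [0.   0.   0.37] [ 0.89  1.1  -1.14  1.28  0.55  1.45  0.27]
   read [0.   0.   1.21] [ 0.54  0.53 -1.15  1.8
[... 712 characters left out ...]
.67]
35
   pick [0.01 0.   2.81] [-0.48  1.04 -0.79  2.13  1.58  1.26 -1.37]
   lift [0.   0.   0.52] [-0.38  0.76 -0.95  2.09  1.31  1.3  -1.08]
   ins0 [0.   0.   1.86] [ 0.85  0.78 -1.25  1.57  0.58  1.34 -0.04]
   ins1 [0.   0.   0.34] [ 0.87  0.99 -1.13  1.47  0.74  1.28  0.11]
   read [0.   0.   1.24] [ 0.36  0.55 -1.1   1.92  1.08  1.42 -0.75]
45
   pick [0.01 0.   3.01] [-0.6   1.1  -0.74  2.13  1.6   1.43 -1.5 ]
   lift [0.   0.   0.48] [-0.52  0.81 -0.87  2.12  1.38  1.44 -1.24]
   ins0 [0.01 0.   1.93] [ 0.8   0.72 -1.25  1.66  0.71  1.3  -0.17]
   ins1 [0.   0.   0.34] [ 0.84  0.93 -1.12  1.59  0.89  1.2  -0.05]
   read [0.   0.   1.26] [ 0.23  0.59 -1.05  1.97  1.19  1.55 -0.92]
```

>>> arm_command --targets '[[[-5,36,0,0,0,-6.75,0.4],[-5,36,0,0,0,-6.75,0.4],[-5,36,0,-2.54,-4.31,0,0.4],[-5,36,0,-2.54,-4.31,0,0.4],[-5,36,0,-2.54,-4.31,0,0.4]]]'

```text
time_s: 6.58
eef_pos: [0.4645, 0.0115, 0.1499]
tool_rot: [[-0.843, 0.508, 0.176], [0.495, 0.862, -0.112], [-0.209, -0.008, -0.978]]
wrist_force: [1.6, -0.3, -0.3]
width: 0.0514
```

```bash
python3 log.py
```

```text
6.58 [ 0.119  0.48  -0.432  2.247  0.881  0.458 -0.017] [0.4645 0.0115 0.1499] [ 1.6 -0.3 -0.3] 0.0514
```

>>> arm_command --targets '[[[-5,36,-5,-2.54,-4.31,0,0.4],[-5,36,-5,-2.54,-4.31,0,0.4],[-5,36,-5,-2.54,-4.31,0,0.4],[-5,36,-8,0,0,0,0.4],[-5,36,-8,0,0,0,0.4]]]'

```text
time_s: 7.0
eef_pos: [0.448, 0.1341, 0.1236]
tool_rot: [[-0.811, 0.515, 0.277], [0.477, 0.857, -0.196], [-0.338, -0.027, -0.941]]
wrist_force: [0.4, 1.2, 0.3]
width: 0.051
```

```bash
python3 log.py; tail -1 log.jsonl; python3 fitk2.py
```

```text
7.0 [-0.415  0.546 -0.25   2.286  1.181  0.496 -0.694] [0.448  0.1341 0.1236] [0.4 1.2 0.3] 0.051
[[-0.4146300285693325, 0.5460050062071595, -0.25004543268510093, 2.285727209246019, 1.180912164114905, 0.49566388698720637, -0.6938995235550208], [0.4479730750037801, 0.13407348049044765, 0.12362567108524196], [[-0.8110268030342929, 0.5152161929154333, 0.2771061156266702], [0.477159619487137, 0.8566383364076959, -0.1961873036859047], [-0.3384585976022252, -0.0268893130143166, -0.9405970138984883]]]
14 42
[[-0.000e+00 -0.000e+00  3.362e-01]
 [ 0.000e+00 -1.150e-02  5.591e-01]
 [-0.000e+00 -1.620e-02  3.821e-01]
 [ 0.000e+00 -4.000e-04  1.749e-01]
 [-0.000e+00 -0.000e+00  1.749e-01]]
1.343351041516172e-09
[ 3.360e-01 -1.000e-04 -1.160e-02  5.592e-01 -2.000e-04 -1.650e-02
  3.816e-01  3.503e-01 -3.000e-04] 0.0001314560865538772 [7.42087074 6.35205857 5.25776582 1.34989003 0.63411805 0.55025357
 0.46835028 0.36220179 0.24555671]
```

```bash
python3 - <<'E'
import json;json.dump([.3362,0,-.0115,.5591,0,-.0162,.3821,.3498],open("pr.json","w"))
E
cat > go.py <<'E'
from ik import *
from workcell import robot
def delta(p,M,show=True):
    s=robot.state(); dp=(np.array(p)-s["eef_pos"])*1000; w=np.degrees(R.from_matrix(M@np.array(s["tool_rot"]).T).as_rotvec())
    print("q",np.round(s["qpos"],2),"t",round(s["time_s"],2)); print("delta mm",np.round(dp,1),"|",round(np.linalg.norm(dp)),"rot",np.round(w,2),"|",round(np.linalg.norm(w),1)); return dp,w
AL=np.radians(30)
E
python3 - <<'E'
import sys;sys.path.insert(0,'.')
from go import *
M=tool(hd(YAW),UP,AL); z=M[:,2]
delta(G0+.019*z-.09*z,M)
E
```

```text
q [-0.41  0.55 -0.25  2.29  1.18  0.5  -0.69] t 7.0
delta mm [-24.6 164.9 -22.1] | 168 rot [-3.9  -9.56  0.66] | 10.3
```

>>> arm_command --targets '[[[-4,25,-3,-0.5,-1.2,0,0.4],[-4,25,-3,-0.5,-1.2,0,0.4],[-4,25,-3,-0.5,-1.2,0.2,0.4],[-4,25,-3,-0.5,-1.2,0.2,0.4],[-4,25,-3,-0.5,-1.2,0.2,0.4]]]'

```text
time_s: 7.42
eef_pos: [0.4284, 0.2596, 0.1084]
tool_rot: [[-0.775, 0.508, 0.376], [0.452, 0.861, -0.231], [-0.441, -0.009, -0.897]]
wrist_force: [0.3, 0.1, -0.2]
width: 0.0509
```

Run:
```python
from go import *
M=tool(hd(YAW),UP,AL); z=M[:,2]
delta(G0+.019*z-.09*z,M)
```

```text
q [-0.73  0.65 -0.27  2.19  1.19  0.67 -0.99] t 7.42
delta mm [-5.  39.4 -6.9] | 40 rot [-1.47 -3.54  0.04] | 3.8
```

>>> arm_command --targets '[[[-2,15,-2.5,-0.5,-1.2,0,0.4],[-2,14,-2.5,-0.5,-1.2,0,0.4],[-1,9,-2,-0.5,-1.1,0,0.4],[0,1,0,0,0,0,0.4],[0,0,0,0,0,0,0.4]]]'

```text
time_s: 7.83
eef_pos: [0.4234, 0.2978, 0.1013]
tool_rot: [[-0.748, 0.507, 0.429], [0.439, 0.862, -0.254], [-0.498, -0.001, -0.867]]
wrist_force: [-0.1, 0.3, 0.0]
width: 0.0514
```

Run:
```python
from go import *
M=tool(hd(YAW),UP,AL); z=M[:,2]
delta(G0+.019*z,M)
from h import *
S=cam("scene");T=cam("top")
g=[.454,.281,.04]; print(proj(S,g),proj(T,g))
cv2.imwrite("pics/d7.png",np.hstack([cv2.resize(T["color"][165:285,180:280,::-1],None,fx=4,fy=4),cv2.resize(S["color"][230:350,350:450,::-1],None,fx=4,fy=4)]))
```

```text
q [-0.84  0.7  -0.26  2.14  1.2   0.75 -1.08] t 7.83
delta mm [ 38.8 -21.6 -77.8] | 90 rot [ 0.01 -0.14 -0.01] | 0.1
[[431.6306603 307.86589  ]] [[204.09620102 249.08311646]]
```

View pics/d7.png

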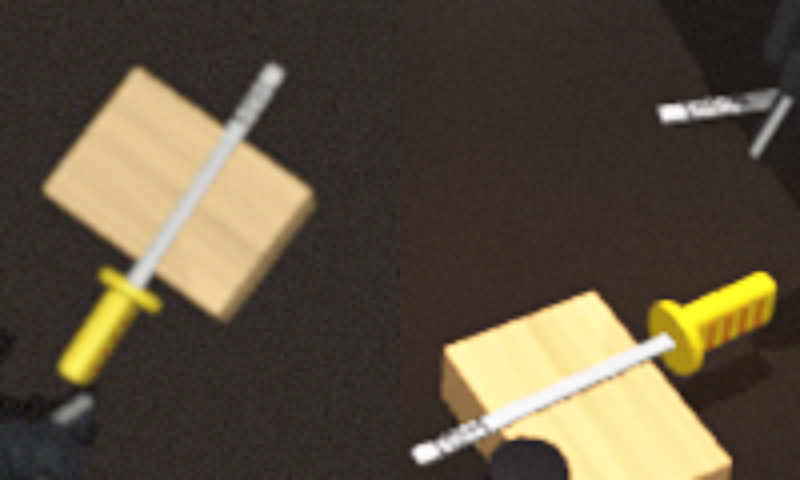

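>>> arm_command --targets '[[[9,-5,-17,0,0,0,0.4],[9,-5,-18,0,0,0,0.4],[8,-5,-17,0,0,0,0.4],[7,-4,-14,0,0,0,0.4],[5.8,-2.6,-11.8,0,0,0,0.4]]]'

```text
time_s: 8.35
eef_pos: [0.4638, 0.2732, 0.0234]
tool_rot: [[-0.745, 0.511, 0.428], [0.442, 0.859, -0.257], [-0.499, -0.002, -0.866]]
wrist_force: [-0.4, 0.7, 1.5]
width: 0.0512
```

>>> arm_command --targets '[[[0,0,0,0,0,0,0.4],[0,0,0,0,0,0,0.6],[0,0,0,0,0,0,0.7],[0,0,0,0,0,0,0.75],[0,0,0,0,0,0,0.8]]]'

```text
time_s: 8.77
eef_pos: [0.4626, 0.2764, 0.0247]
tool_rot: [[-0.746, 0.508, 0.43], [0.441, 0.861, -0.253], [-0.499, 0.001, -0.867]]
wrist_force: [0.3, -0.1, -0.6]
width: 0.0173
```

Run:
```python
from go import *
M=tool(hd(YAW),UP,AL); z=M[:,2]
delta(G0+.019*z,M)
from h import *
S=cam("scene");T=cam("top")
cv2.imwrite("pics/d8.png",np.hstack([cv2.resize(T["color"][165:285,180:280,::-1],None,fx=4,fy=4),cv2.resize(S["color"][230:350,350:450,::-1],None,fx=4,fy=4)]))
```

```text
q [-0.81  0.85 -0.17  2.13  1.46  0.65 -1.28] t 8.77
delta mm [-0.5 -0.3 -1.2] | 1 rot [-0.1  -0.05  0.05] | 0.1
```

View pics/d8.png

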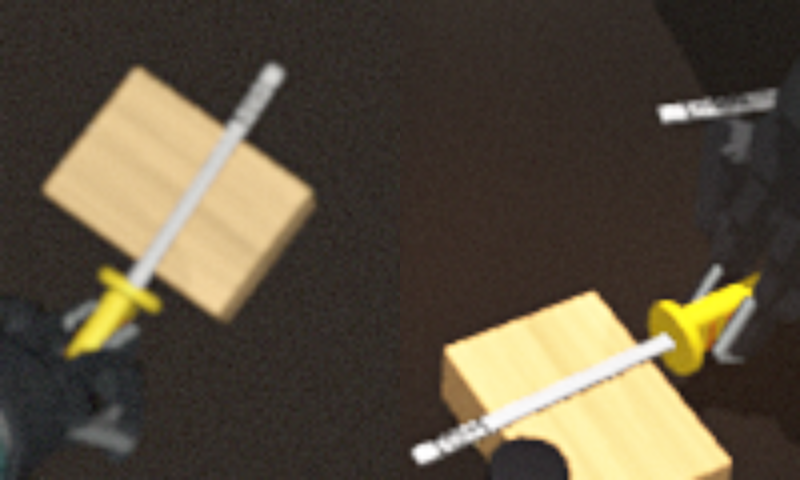

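Fingers straddle the handle on both sides without moving it. Now I'll close with a firm grip and lift.

>>> arm_command --targets '[[[0,0,0,0,0,0,1],[0,0,0,0,0,0,1],[0,0,0,0,0,0,1],[0,0,0,0,0,0,1],[0,0,0,0,0,0,1]]]' --grip_force 70

```text
time_s: 9.28
eef_pos: [0.4627, 0.2763, 0.0243]
tool_rot: [[-0.746, 0.508, 0.43], [0.441, 0.861, -0.253], [-0.499, 0.0, -0.867]]
wrist_force: [-2.0, 1.1, 6.6]
width: 0.0128
```

>>> arm_command --targets '[[[0,0,5,0,0,0,1],[0,0,15,0,0,0,1],[0,0,30,0,0,0,1],[0,0,30,0,0,0,1],[0,0,30,0,0,0,1]]]'

```text
time_s: 9.7
eef_pos: [0.4619, 0.2754, 0.1345]
tool_rot: [[-0.747, 0.509, 0.427], [0.44, 0.861, -0.255], [-0.498, -0.002, -0.867]]
wrist_force: [0.4, 0.2, -0.5]
width: 0.0133
```

>>> arm_command --targets '[[[0,0,30,0,0,0,1],[0,0,30,0,0,0,1],[0,0,20,0,0,0,1],[0,0,10,0,0,0,1],[0,0,0,0,0,0,1]]]'

```text
time_s: 10.12
eef_pos: [0.4633, 0.2764, 0.2262]
tool_rot: [[-0.745, 0.509, 0.431], [0.443, 0.861, -0.251], [-0.499, 0.004, -0.866]]
wrist_force: [-0.2, 1.1, -1.1]
width: 0.0131
```

Run:
```python
from go import *
M=tool(hd(YAW),UP,AL); z=M[:,2]
delta(G0+.019*z,M)
s=robot.state();p=s["eef_pos"];m=np.array(s["tool_rot"]);print(p,s["width"],np.round(s["wrist_force"],1))
# predicted dip pose from tool
a=AL; zt,y=m[:,2],m[:,1]; xd=np.sin(a)*zt+np.cos(a)*np.cross(y,zt)*1; 
# tool x = y×z ; dx = sin a z + cos a x
g=p-.019*zt; tip=g+.186*xd; col=g+.036*xd; print("pred tip",tip,"col",col,xd)
from h import *
S=cam("scene");T=cam("top")
out=[]
for c in(T,S):
    u=proj(c,tip)[0];v=proj(c,col)[0];print(u,v)
    ctr=((u+v)/2).astype(int); x,y0=max(ctr[0]-50,0),max(ctr[1]-60,0)
    im=cv2.resize(c["color"][y0:y0+120,x:x+100,::-1],None,fx=4,fy=4,interpolation=cv2.INTER_CUBIC)
    for w in(u,v): cv2.circle(im,(int((w[0]+.5-x)*4),int((w[1]+.5-y0)*4)),2,(0,0,255),-1)
    out.append(im)
cv2.imwrite("pics/d9.png",np.hstack(out))
```

```text
q [-0.7   0.48 -0.32  2.03  0.94  0.87 -0.65] t 10.12
delta mm [  -1.2   -0.3 -202.7] | 203 rot [-0.23  0.07  0.12] | 0.3
[0.46334292 0.27644849 0.22623518] 0.01305083032560167 [-0.2  1.1 -1.1]
pred tip [0.37531888 0.32923505 0.08170717] col [0.43969555 0.29051337 0.21153889] [-0.42917782  0.25814457 -0.86554479]
[175.44623419 282.3913743 ] [179.88387015 245.03523075]
[470.54697892 277.62836729] [450.087321   240.78964163]
```

View pics/d9.png

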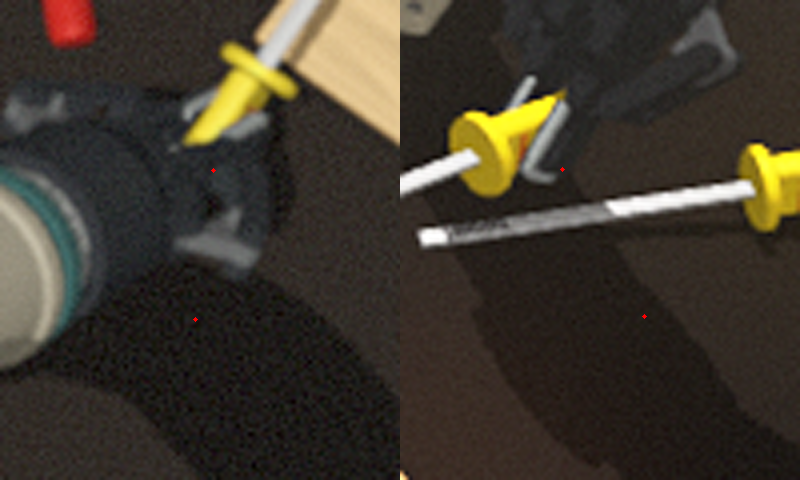

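Lifted, with the dipstick held. My overlay had a sign slip, so I'll redo it and measure the held stick.

```bash
cat > held.py <<'E'
from go import *
from h import *
def dip():
    s=robot.state();p=np.array(s["eef_pos"]);m=np.array(s["tool_rot"]); z,x=m[:,2],m[:,0]
    dx=np.sin(AL)*z-np.cos(AL)*x; dz=-np.cos(AL)*z-np.sin(AL)*x; g=p-.019*z
    return g,dx,dz
def show(fn,sz=(100,120),f=4,extra=(),pts=True):
    g,dx,dz=dip(); S=cam("scene");T=cam("top"); out=[]
    P=[g+.036*dx,g+.186*dx]
    print("pred collar",np.round(P[0],4),"tip",np.round(P[1],4),"dx",np.round(dx,3))
    for c in(T,S):
        u=proj(c,np.array(P)); ctr=u.mean(0).astype(int); x=int(np.clip(ctr[0]-sz[0]//2,0,640-sz[0]));y=int(np.clip(ctr[1]-sz[1]//2,0,480-sz[1]))
        im=cv2.resize(c["color"][y:y+sz[1],x:x+sz[0],::-1],None,fx=f,fy=f,interpolation=cv2.INTER_CUBIC)
        print("uv",np.round(u,1).tolist(),"crop0",x,y)
        if pts:
            for w in u: cv2.circle(im,(int((w[0]+.5-x)*f),int((w[1]+.5-y)*f)),2,(0,0,255),-1)
        out.append(im)
    cv2.imwrite(fn,np.hstack(out)); return T,S
E
python3 - <<'E'
from held import *
show("pics/d10.png")
E
```

```text
pred collar [0.4853 0.262  0.24  ] tip [0.6144 0.1856 0.2397] dx [ 0.861 -0.509 -0.002]
uv [[192.9, 219.1], [237.3, 153.6]] crop0 165 126
uv [[427.9, 237.9], [355.7, 267.1]] crop0 341 192
```

View pics/d10.png

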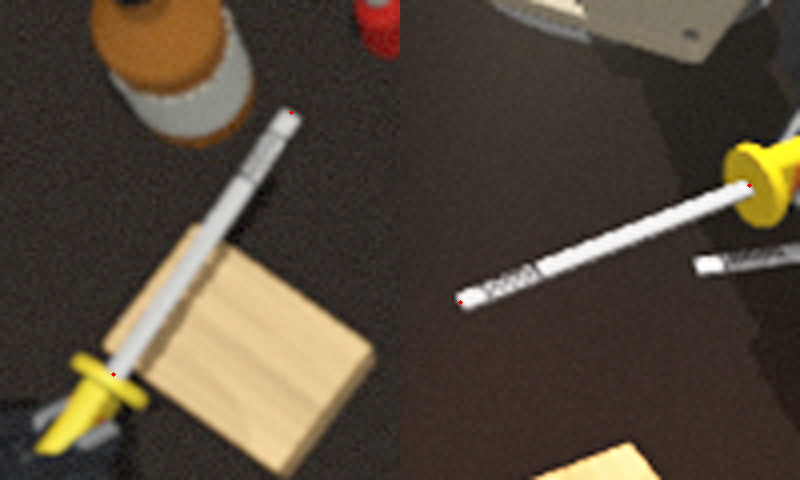

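```bash
cat > ins.py <<'E'
from held import *
d=(hd(BETA)-UP)/2**.5; dn=(hd(BETA)+UP)/2**.5
MI=tool(d,dn,AL)
def target(depth,off=(0,0,0)):  # tip depth inside mouth (m), negative = outside
    return M0+np.array(off)-d*(.186-depth)+.019*MI[:,2]
E
python3 - <<'E'
from ins import *
delta(target(-.02),MI); print(target(-.02),np.round(MI,3))
T,S=cam("top"),cam("scene")
# tube axis overlay
for c in (T,S): print(proj(c,M0),proj(c,M0+d*.12))
E
```

```text
q [-0.7   0.49 -0.31  2.03  0.94  0.87 -0.65] t 10.32
delta mm [  96.1 -355.2   68.7] | 374 rot [ 34.2   30.13 -33.91] | 56.8
[ 0.55817408 -0.0800181   0.29131141] [[-0.388  0.916 -0.104]
 [ 0.884  0.402  0.237]
 [ 0.259  0.    -0.966]]
[[437.0682325  168.84996284]] [[460.72004085 166.17237488]]
[[179.23236117 229.92050515]] [[148.8092665  258.02205426]]
```

Run:
```python
from ins import *
dp,w=delta(target(-.06),MI)
# tip path
s=robot.state();p0=s["eef_pos"];m0=np.array(s["tool_rot"])
for k in range(0,13,2):
    m=R.from_rotvec(np.radians(w*k/12)).as_matrix()@m0;p=p0+dp/1000*k/12
    z,x=m[:,2],m[:,0];dx=np.sin(AL)*z-np.cos(AL)*x; g=p-.019*z; print(k,np.round(g+.186*dx,3),np.round(p,3))
print(np.round(dp/12,1),np.round(w/12,2))
```

```text
q [-0.7   0.49 -0.31  2.03  0.94  0.87 -0.65] t 10.42
delta mm [  84.7 -329.4   97.1] | 354 rot [ 34.2   30.12 -33.92] | 56.8
0 [0.614 0.186 0.239] [0.462 0.275 0.223]
2 [0.619 0.116 0.232] [0.476 0.22  0.239]
4 [0.621 0.049 0.225] [0.49  0.166 0.255]
6 [ 0.619 -0.014  0.219] [0.504 0.111 0.271]
8 [ 0.615 -0.073  0.213] [0.519 0.056 0.287]
10 [ 0.609 -0.128  0.209] [0.533 0.001 0.303]
12 [ 0.602 -0.179  0.206] [ 0.547 -0.054  0.32 ]
[  7.1 -27.5   8.1] [ 2.85  2.51 -2.83]
```

>>> arm_command --targets '[[[7,-27,8,2.85,2.51,-2.83,1],[7,-27,8,2.85,2.51,-2.83,1],[7,-27,8,2.85,2.51,-2.83,1],[7,-27,8,2.85,2.51,-2.83,1],[7,-27,8,2.85,2.51,-2.83,1]]]'

```text
time_s: 10.83
eef_pos: [0.4975, 0.1399, 0.2637]
tool_rot: [[-0.679, 0.712, 0.177], [0.708, 0.7, -0.095], [-0.192, 0.061, -0.98]]
wrist_force: [1.0, 0.0, -2.1]
width: 0.0133
```

>>> arm_command --targets '[[[7,-27,8,2.85,2.51,-2.83,1],[7,-27,8,2.85,2.51,-2.83,1],[7,-27,8,2.85,2.51,-2.83,1],[7,-27,8,2.85,2.51,-2.83,1],[7,-27,8,2.85,2.51,-2.83,1]]]'

```text
time_s: 11.25
eef_pos: [0.5325, 0.0043, 0.3037]
tool_rot: [[-0.488, 0.872, -0.037], [0.862, 0.488, 0.136], [0.137, 0.035, -0.99]]
wrist_force: [0.6, 0.6, -0.5]
width: 0.0128
```

Run:
```python
from ins import *
dp,w=delta(target(-.06),MI); print(w/5)
```

```text
q [ 0.34  0.44 -0.46  1.71  0.06  1.07  0.4 ] t 11.25
delta mm [ 14.3 -58.4  15.9] | 62 rot [ 5.52  4.96 -5.39] | 9.2
[ 1.10415358  0.99161178 -1.07891527]
```

>>> arm_command --targets '[[[4,-16,4,1.6,1.4,-1.5,1],[4,-16,4,1.6,1.4,-1.5,1],[3,-14,4,1.2,1.1,-1.2,1],[2.3,-9,3,0.8,0.8,-0.9,1],[1,-3.4,0.9,0.3,0.3,-0.3,1]]]'

```text
time_s: 11.67
eef_pos: [0.5472, -0.0557, 0.3183]
tool_rot: [[-0.386, 0.917, -0.104], [0.886, 0.4, 0.233], [0.255, -0.002, -0.967]]
wrist_force: [-0.0, -1.1, -1.5]
width: 0.0135
```

>>> arm_command --targets '[[[0,0,0,0,0,0,1],[0,0,0,0,0,0,1],[0,0,0,0,0,0,1],[0,0,0,0,0,0,1],[0,0,0,0,0,0,1]]]'

```text
time_s: 12.08
eef_pos: [0.5467, -0.0514, 0.3199]
tool_rot: [[-0.392, 0.914, -0.103], [0.884, 0.406, 0.233], [0.255, 0.001, -0.967]]
wrist_force: [0.8, 0.3, -1.3]
width: 0.0131
```

Run:
```python
from ins import *
dp,w=delta(target(-.06),MI)
T,S=show("pics/i1.png",sz=(133,130),f=3)
for c in(T,S): print(proj(c,M0))
```

```text
q [ 0.46  0.51 -0.44  1.56 -0.02  1.24  0.48] t 12.08
delta mm [ 0.1 -2.7 -0.3] | 3 rot [ 0.2   0.13 -0.23] | 0.3
pred collar [ 0.559  -0.0792  0.3129] tip [ 0.6023 -0.1765  0.2073] dx [ 0.289 -0.649 -0.704]
uv [[381.9, 174.8], [422.4, 169.9]] crop0 336 107
uv [[243.0, 172.3], [196.5, 214.8]] crop0 153 128
[[437.0682325  168.84996284]]
[[179.23236117 229.92050515]]
```

View pics/i1.png

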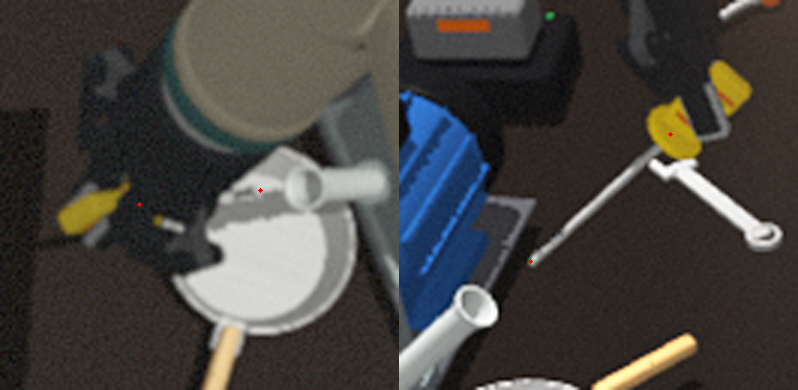

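>>> arm_command --targets '[[[4,-10,-10,0.1,0.1,-0.1,1],[4,-10,-10,0.1,0,-0.1,1],[3,-8,-8,0,0,0,1],[2.3,-5,-5,0,0,0,1],[1,-2.1,-2.7,0,0,0,1]]]'

```text
time_s: 12.6
eef_pos: [0.561, -0.0897, 0.2821]
tool_rot: [[-0.384, 0.917, -0.105], [0.886, 0.398, 0.237], [0.26, -0.002, -0.966]]
wrist_force: [-0.9, 0.0, -0.9]
width: 0.0134
```

>>> arm_command --targets '[[[0,0,0,0,0,0,1],[0,0,0,0,0,0,1],[0,0,0,0,0,0,1],[0,0,0,0,0,0,1],[0,0,0,0,0,0,1]]]'

```text
time_s: 13.02
eef_pos: [0.5614, -0.0872, 0.2846]
tool_rot: [[-0.388, 0.916, -0.103], [0.885, 0.401, 0.237], [0.258, 0.001, -0.966]]
wrist_force: [0.1, 0.0, -0.7]
width: 0.0129
```

Run:
```python
from ins import *
dp,w=delta(target(-.01),MI)
T,S=show("pics/i2x.png",sz=(133,130),f=3)
g,dx,dz=dip(); out=[]
for c in(T,S):
    u=proj(c,M0)[0];x,y=int(u[0])-25,int(u[1])-30
    im=cv2.resize(c["color"][y:y+60,x:x+50,::-1],None,fx=8,fy=8,interpolation=cv2.INTER_CUBIC)
    for P,col in((g+.186*dx,(0,0,255)),(M0,(0,255,0)),(g+.196*dx,(255,0,0))):
        w=proj(c,P)[0]; cv2.circle(im,(int((w[0]+.5-x)*8),int((w[1]+.5-y)*8)),3,col,-1)
    out.append(im)
cv2.imwrite("pics/i2.png",np.hstack(out))
```

```text
q [ 0.49  0.57 -0.42  1.54 -0.    1.2   0.53] t 13.02
delta mm [-0.3  0.7 -0.3] | 1 rot [0.   0.07 0.04] | 0.1
pred collar [ 0.5736 -0.115   0.2775] tip [ 0.6163 -0.2122  0.1715] dx [ 0.285 -0.648 -0.707]
uv [[398.4, 173.1], [435.3, 168.9]] crop0 350 105
uv [[225.2, 186.9], [181.5, 227.3]] crop0 137 142
```

View pics/i2.png

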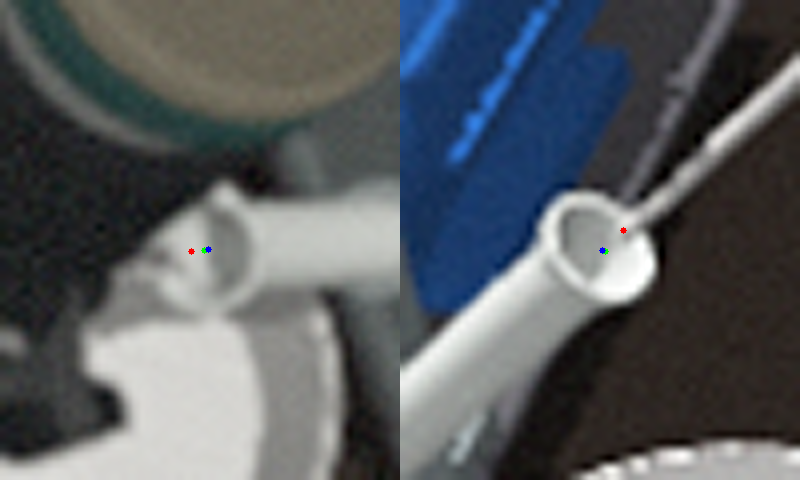

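Scene view: the tip (~(628,235) in the right panel) points into the bore. Now inserting with force checks.

>>> arm_command --targets '[[[1.7,-4.5,-3.5,0,0,0,1],[1.7,-4.4,-4.2,0,0,0,1],[1.7,-3.9,-4.2,0,0,0,1],[1.7,-3.9,-4.2,0,0,0,1],[1.7,-3.9,-4.2,0,0,0,1]]]'

```text
time_s: 13.53
eef_pos: [0.5698, -0.1089, 0.263]
tool_rot: [[-0.387, 0.916, -0.104], [0.885, 0.4, 0.237], [0.259, 0.0, -0.966]]
wrist_force: [-0.2, -0.2, -1.3]
width: 0.0131
```

>>> arm_command --targets '[[[2,-4.5,-5,0,0,0,1],[2,-4.5,-5,0,0,0,1],[2,-4.5,-5,0,0,0,1],[2,-4.5,-5,0,0,0,1],[2,-4.5,-5,0,0,0,1]]]'

```text
time_s: 13.95
eef_pos: [0.5799, -0.1312, 0.2381]
tool_rot: [[-0.387, 0.916, -0.103], [0.885, 0.401, 0.237], [0.259, 0.0, -0.966]]
wrist_force: [-0.5, -0.8, -0.2]
width: 0.0132
```

```bash
cat > chk.py <<'E'
import sys
from ins import *
g,dx,dz=dip(); tip=g+.186*dx-M0; de=tip@d; lat=tip-de*d
print("depth mm",round(de*1000,1),"lat",np.round(lat*1000,1),"wf",np.round(robot.state()["wrist_force"],1),"mom",np.round(robot.state()["moment"],2)); delta(target(de),MI)
E
python3 chk.py
```

```text
depth mm 56.9 lat [-0.3 -1.4  1.2] wf [-0.5 -0.8 -0.2] mom [-0.28 -0.1  -0.06]
q [ 0.52  0.66 -0.4   1.51  0.03  1.16  0.58] t 13.95
delta mm [ 0.1  1.4 -1.2] | 2 rot [-0.01  0.02  0.08] | 0.1
```

>>> arm_command --targets '[[[2.5,-5.3,-6.7,0,0,0,1],[2.5,-5.7,-6.2,0,0,0,1],[2.5,-5.7,-6.2,0,0,0,1],[2.5,-5.7,-6.2,0,0,0,1],[2.5,-5.7,-6.2,0,0,0,1]]]'

```text
time_s: 14.37
eef_pos: [0.5925, -0.1595, 0.2065]
tool_rot: [[-0.387, 0.916, -0.103], [0.885, 0.401, 0.237], [0.259, 0.0, -0.966]]
wrist_force: [-0.4, -0.1, -1.0]
width: 0.0134
```

>>> arm_command --targets '[[[2.5,-5.7,-6.2,0,0,0,1],[2.5,-5.7,-6.2,0,0,0,1],[2.2,-5.2,-5.7,0,0,0,1],[2,-4.5,-5,0,0,0,1],[1.4,-3.3,-3.5,0,0,0,1]]]'

```text
time_s: 14.78
eef_pos: [0.6029, -0.1839, 0.1798]
tool_rot: [[-0.387, 0.916, -0.104], [0.885, 0.4, 0.237], [0.259, -0.0, -0.966]]
wrist_force: [0.7, 0.2, -0.3]
width: 0.0134
```

```bash
python3 chk.py
```

```text
depth mm 138.8 lat [-0.7 -1.2  0.8] wf [ 0.7  0.2 -0.3] mom [-0.28 -0.09  0.  ]
q [ 0.56  0.78 -0.38  1.44  0.07  1.13  0.64] t 14.78
delta mm [ 0.5  1.1 -0.8] | 1 rot [-0.   -0.01  0.1 ] | 0.1
```

>>> arm_command --targets '[[[0.6,-1.3,-1.4,0,0,0,1],[0.6,-1.3,-1.4,0,0,0,1],[0.6,-1.3,-1.4,0,0,0,1],[0.4,-0.9,-1,0,0,0,1],[0.3,-0.7,-0.7,0,0,0,1]]]'

```text
time_s: 15.2
eef_pos: [0.6055, -0.1887, 0.1749]
tool_rot: [[-0.387, 0.916, -0.103], [0.885, 0.401, 0.237], [0.259, 0.001, -0.966]]
wrist_force: [-0.1, -0.5, -1.2]
width: 0.0131
```

>>> arm_command --targets '[[[0.3,-0.7,-0.7,0,0,0,1],[0.3,-0.6,-0.7,0,0,0,1],[0.3,-0.6,-0.7,0,0,0,1],[0,0,0,0,0,0,1],[0,0,0,0,0,0,1]]]'

```text
time_s: 15.62
eef_pos: [0.6062, -0.1906, 0.1726]
tool_rot: [[-0.387, 0.916, -0.103], [0.885, 0.401, 0.237], [0.259, 0.0, -0.966]]
wrist_force: [0.5, 0.4, -0.4]
width: 0.0133
```

```bash
python3 chk.py
python3 - <<'E'
from ins import *
show("pics/i3.png",sz=(80,80),f=5)
E
```

```text
depth mm 149.2 lat [-0.2 -1.1  1. ] wf [ 0.5  0.4 -0.4] mom [-0.23 -0.13  0.07]
q [ 0.56  0.8  -0.38  1.43  0.07  1.13  0.65] t 15.62
delta mm [ 0.1  1.1 -0.9] | 1 rot [-0.    0.02  0.08] | 0.1
pred collar [ 0.6184 -0.2185  0.1655] tip [ 0.6609 -0.3156  0.0595] dx [ 0.284 -0.648 -0.707]
uv [[437.5, 168.8], [466.5, 165.6]] crop0 412 127
uv [[179.0, 229.2], [141.5, 263.9]] crop0 120 206
```

View pics/i3.png

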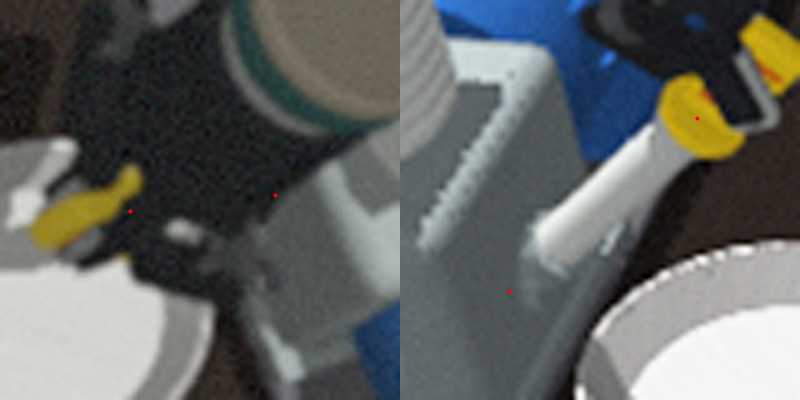

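>>> arm_command --targets '[[[0.15,-0.3,-0.35,0,0,0,1],[0.15,-0.3,-0.35,0,0,0,1],[0.15,-0.3,-0.35,0,0,0,1],[0.15,-0.3,-0.35,0,0,0,1],[0,0,0,0,0,0,1]]]'

```text
time_s: 16.13
eef_pos: [0.6065, -0.1908, 0.1723]
tool_rot: [[-0.387, 0.916, -0.104], [0.884, 0.401, 0.239], [0.26, 0.0, -0.966]]
wrist_force: [-3.0, 1.8, 5.6]
width: 0.0129
```

```bash
python3 chk.py
```

```text
depth mm 149.7 lat [-0.  -0.8  0.7] wf [-3.   1.8  5.6] mom [0.27 0.68 0.05]
q [ 0.57  0.8  -0.38  1.42  0.07  1.13  0.65] t 16.13
delta mm [-0.1  0.9 -0.9] | 1 rot [-0.09 -0.02  0.05] | 0.1
```

>>> arm_command --targets '[[[0.15,-0.3,-0.35,0,0,0,1],[0.15,-0.3,-0.35,0,0,0,1],[0.15,-0.3,-0.35,0,0,0,1],[0,0,0,0,0,0,1],[0,0,0,0,0,0,1]]]'

```text
time_s: 16.55
eef_pos: [0.6066, -0.1908, 0.1722]
tool_rot: [[-0.388, 0.916, -0.105], [0.884, 0.402, 0.24], [0.262, -0.0, -0.965]]
wrist_force: [-4.6, 3.4, 11.1]
width: 0.0135
```

```bash
python3 chk.py
```

```text
depth mm 149.7 lat [-0.  -0.6  0.5] wf [-4.6  3.4 11.1] mom [0.72 1.22 0.01]
q [ 0.57  0.8  -0.38  1.42  0.07  1.13  0.65] t 16.55
delta mm [-0.2  0.9 -0.9] | 1 rot [-0.16 -0.07  0.02] | 0.2
```

Run:
```python
from ins import *
S=cam("scene"); cv2.imwrite("pics/i4.png",cv2.resize(S["color"][200:270,140:220,::-1],None,fx=8,fy=8,interpolation=cv2.INTER_CUBIC))
```

```text
(no output)
```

View pics/i4.png

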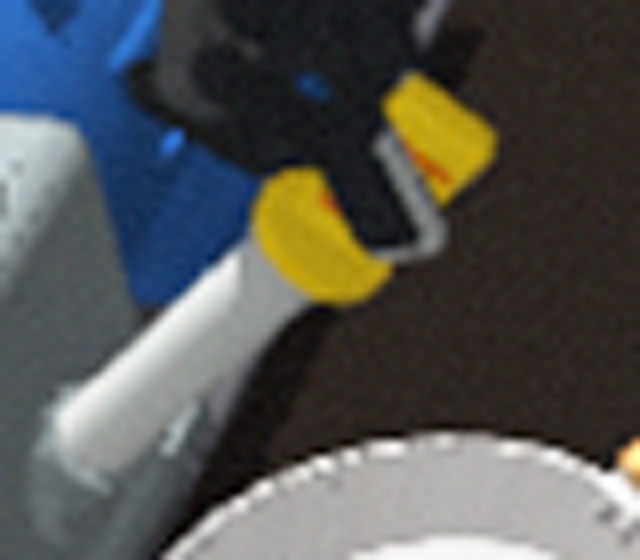

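The collar covers the lip and the force rises with no further travel, so it is fully home. Drawing out along the axis.

>>> arm_command --targets '[[[-0.9,1.9,2.1,0,0,0,1],[-2,4.5,5,0,0,0,1],[-3.4,7.8,8.5,0,0,0,1],[-4,9.1,9.9,0,0,0,1],[-4.3,9.7,10.6,0,0,0,1]]]'

```text
time_s: 17.02
eef_pos: [0.5923, -0.1587, 0.2071]
tool_rot: [[-0.387, 0.916, -0.103], [0.885, 0.401, 0.238], [0.259, 0.0, -0.966]]
wrist_force: [-0.1, -0.1, -0.9]
width: 0.0133
```

```bash
python3 chk.py
```

```text
depth mm 100.2 lat [-0.2 -0.9  0.7] wf [-0.1 -0.1 -0.9] mom [-0.25 -0.12 -0.02]
q [ 0.54  0.72 -0.39  1.47  0.05  1.14  0.61] t 17.02
delta mm [ 0.   0.8 -0.8] | 1 rot [-0.02  0.02  0.08] | 0.1
```

>>> arm_command --targets '[[[-4.3,9.7,10.6,0,0,0,1],[-5.7,13,14.1,0,0,0,1],[-5.7,13,14.1,0,0,0,1],[-5.7,13,14.1,0,0,0,1],[-5.7,13,14.1,0,0,0,1]]]'

```text
time_s: 17.43
eef_pos: [0.565, -0.0963, 0.2751]
tool_rot: [[-0.388, 0.916, -0.103], [0.885, 0.402, 0.237], [0.258, 0.001, -0.966]]
wrist_force: [0.5, -0.7, -1.7]
width: 0.0132
```

>>> arm_command --targets '[[[-5.7,13,14.1,0,0,0,1],[-5.7,13,14.1,0,0,0,1],[-4.3,9.7,10.6,0,0,0,1],[-2.8,6.5,7.1,0,0,0,1],[-1,2,2,0,0,0,1]]]'

```text
time_s: 17.85
eef_pos: [0.5461, -0.0521, 0.3231]
tool_rot: [[-0.39, 0.915, -0.101], [0.884, 0.403, 0.237], [0.257, 0.003, -0.966]]
wrist_force: [0.2, 0.1, 0.0]
width: 0.0129
```

```bash
python3 chk.py
python3 - <<'E'
from ins import *
show("pics/o1.png",sz=(133,130),f=3)
YR=-66.3; ZR=.36
M=tool(hd(YR),UP,AL)
tip=np.array([.6187,-.2179,ZR])-.025*hd(YR)
p=tip-.186*hd(YR)+.019*M[:,2]; print(p)
dp,w=delta(p,M)
s=robot.state();p0=s["eef_pos"];m0=np.array(s["tool_rot"])
for k in range(0,13,3):
    m=R.from_rotvec(np.radians(w*k/12)).as_matrix()@m0;pp=p0+dp/1000*k/12
    z,x=m[:,2],m[:,0];dx=np.sin(AL)*z-np.cos(AL)*x; g=pp-.019*z; print(k,np.round(g+.186*dx,3))
r=ik(p,M@np.array([[0,1,0],[-1,0,0],[0,0,1.]]),s["qpos"]);print(np.round(r[0],2),r[1])
E
```

```text
depth mm -64.1 lat [ 0.9 -0.5  0.9] wf [0.2 0.1 0. ] mom [-0.28 -0.12  0.  ]
q [ 0.46  0.5  -0.44  1.56 -0.03  1.24  0.48] t 17.85
delta mm [-0.5  0.6 -0.7] | 1 rot [ 0.01  0.18 -0.04] | 0.2
pred collar [ 0.5584 -0.0799  0.3161] tip [ 0.6014 -0.177   0.2101] dx [ 0.287 -0.647 -0.706]
uv [[382.5, 174.7], [423.0, 169.9]] crop0 336 107
uv [[242.7, 170.6], [196.4, 213.4]] crop0 153 126
[ 0.53770752 -0.03339399  0.34354552]
q [ 0.46  0.51 -0.44  1.56 -0.03  1.24  0.48] t 17.95
delta mm [-8.4 20.3 22. ] | 31 rot [-4.117e+01 -1.800e+01  3.000e-02] | 44.9
0 [ 0.601 -0.179  0.209]
3 [ 0.607 -0.191  0.243]
6 [ 0.61  -0.199  0.28 ]
9 [ 0.611 -0.2    0.32 ]
12 [ 0.609 -0.195  0.36 ]
[-0.03  0.33 -0.39  1.87  0.75  1.09 -0.39] (np.float64(0.004143917121022223), np.float64(0.0019450381789559582), np.float64(1.3200457435923223))
```

View pics/o1.png

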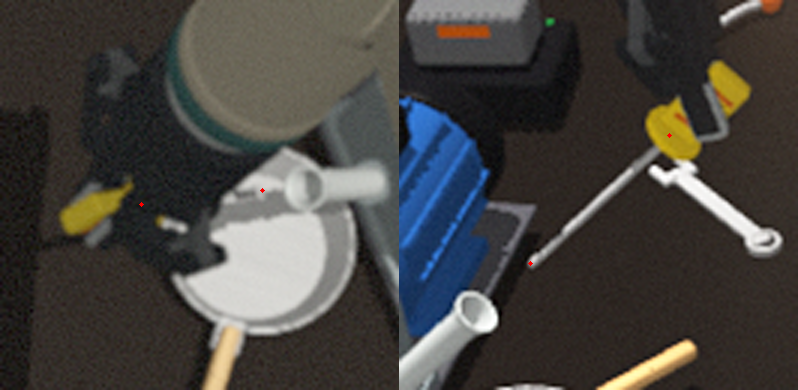

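>>> arm_command --targets '[[[-0.7,1.7,1.8,-3.43,-1.5,0,1],[-0.7,1.7,1.8,-3.43,-1.5,0,1],[-0.7,1.7,1.8,-3.43,-1.5,0,1],[-0.7,1.7,1.8,-3.43,-1.5,0,1],[-0.7,1.7,1.8,-3.43,-1.5,0,1]]]'

```text
time_s: 18.37
eef_pos: [0.5426, -0.0464, 0.3295]
tool_rot: [[-0.398, 0.917, 0.027], [0.915, 0.399, -0.062], [-0.068, -0.0, -0.998]]
wrist_force: [0.3, 0.1, -1.0]
width: 0.0131
```

>>> arm_command --targets '[[[-0.7,1.7,1.8,-3.43,-1.5,0,1],[-0.7,1.7,1.8,-3.43,-1.5,0,1],[-0.7,1.7,1.8,-3.43,-1.5,0,1],[-0.7,1.7,1.8,-3.43,-1.5,0,1],[-0.7,1.7,1.8,-3.43,-1.5,0,1]]]'

```text
time_s: 18.78
eef_pos: [0.5391, -0.0376, 0.3387]
tool_rot: [[-0.369, 0.917, 0.154], [0.846, 0.4, -0.352], [-0.384, -0.0, -0.923]]
wrist_force: [-0.2, -0.0, -1.1]
width: 0.013
```

```bash
cat > fin.py <<'E'
from ins import *
M=tool(hd(BETA),UP,AL); tip=np.array([.6187,-.2179,.36])-.025*hd(BETA)
delta(tip-.186*hd(BETA)+.019*M[:,2],M); print(np.round(robot.state()["qvel"],3))
E
python3 fin.py
```

```text
q [-0.02  0.32 -0.28  1.83  0.57  1.03 -0.18] t 18.78
delta mm [-1.4  4.2  4.9] | 7 rot [-6.77 -2.97  0.14] | 7.4
[-0.669 -0.043  0.179  0.297  0.88   0.044 -1.03 ]
```

>>> arm_command --targets '[[[-0.5,1.4,1.7,-2.3,-1,0,1],[-0.4,1.4,1.7,-2,-1,0,1],[-0.3,0.8,1,-1.2,-0.5,0,1],[0,0.3,0.3,-0.6,-0.2,0,1],[0,0,0,0,0,0,1]]]'

```text
time_s: 19.2
eef_pos: [0.5378, -0.0328, 0.3429]
tool_rot: [[-0.351, 0.916, 0.194], [0.8, 0.402, -0.446], [-0.486, -0.001, -0.874]]
wrist_force: [0.3, 0.2, -0.8]
width: 0.0133
```

>>> arm_command --targets '[[[0,0,0,0,0,0,1],[0,0,0,0,0,0,1],[0,0,0,0,0,0,1],[0,0,0,0,0,0,1],[0,0,0,0,0,0,1]]]'

```text
time_s: 19.62
eef_pos: [0.5379, -0.0334, 0.344]
tool_rot: [[-0.349, 0.916, 0.196], [0.801, 0.4, -0.445], [-0.486, 0.001, -0.874]]
wrist_force: [-0.1, 0.1, -1.4]
width: 0.0132
```

```bash
python3 fin.py
python3 - <<'E'
from ins import *
T,S=show("pics/f1.png",sz=(133,130),f=3)
cv2.imwrite("pics/f2.png",S["color"][:,:,::-1]);cv2.imwrite("pics/f3.png",T["color"][:,:,::-1])
E
```

```text
q [-0.12  0.32 -0.26  1.86  0.69  1.06 -0.33] t 19.62
delta mm [-0.2 -0.  -0.4] | 0 rot [-0.84 -0.3   0.1 ] | 0.9
[-0.005 -0.001 -0.001 -0.    -0.001  0.002 -0.002]
pred collar [ 0.5486 -0.0579  0.36  ] tip [ 0.6087 -0.1953  0.3577] dx [ 0.4   -0.916 -0.016]
uv [[373.5, 172.6], [455.1, 140.6]] crop0 348 91
uv [[253.1, 150.3], [172.4, 147.8]] crop0 146 84
```

View pics/f1.png

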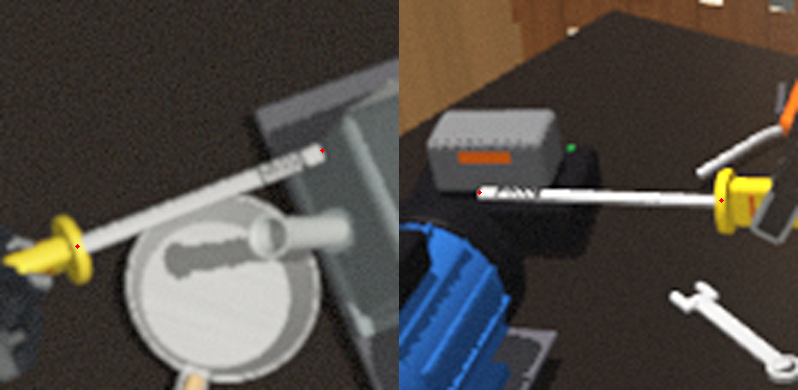

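View pics/f2.png

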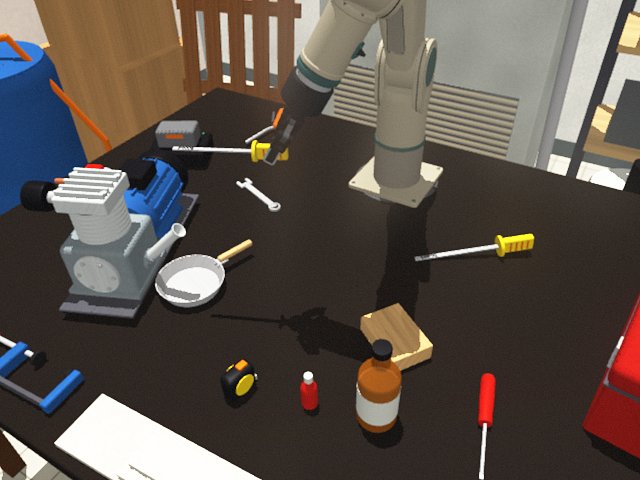

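View pics/f3.png

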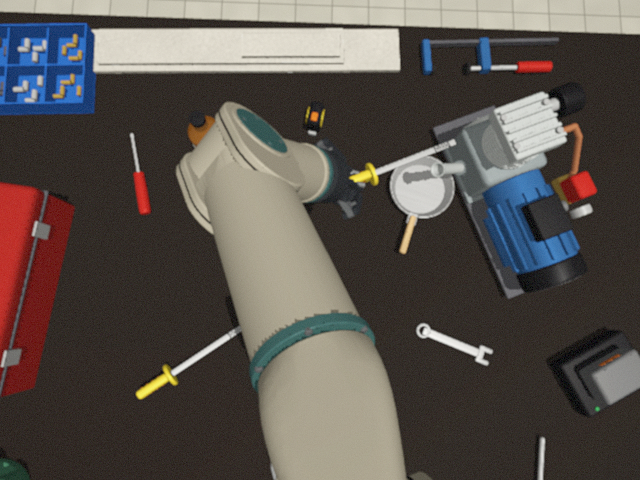

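>>> arm_command --targets '[[[0,0,0,-0.4,-0.2,0,1],[0,0,0,-0.4,-0.15,0,1],[0,0,0,0,0,0,1],[0,0,0,0,0,0,1],[0,0,0,0,0,0,1]]]'

```text
time_s: 20.13
eef_pos: [0.5379, -0.0328, 0.3439]
tool_rot: [[-0.347, 0.916, 0.201], [0.793, 0.401, -0.458], [-0.5, 0.001, -0.866]]
wrist_force: [-0.2, 0.1, -1.7]
width: 0.0129
```

```bash
python3 fin.py
python3 - <<'E'
from meas import *
from held import dip
g,dx,dz=dip(); print("tip",g+.186*dx,"dx",dx,"dz",dz,robot.state()["width"])
T=cam("top"); S=cam("scene")
for c,cut in ((T,(432,0)),(S,None)):
    k=dict(c); col=c["color"].copy()
    if cut: col[:185,428:]=0; col[:, 455:]=0; col[:157]=0; seed=(415,195)
    else: col[:,:155]=0; col[:255,:187]=0; seed=(200,283)
    k["color"]=col; print(pan(k,seed))
out=[]
for c,x,y in((T,380,130),(S,140,220)):
    im=cv2.resize(c["color"][y:y+100,x:x+100,::-1],None,fx=4,fy=4,interpolation=cv2.INTER_CUBIC)
    for t in np.linspace(0,6.28,200):
        w=proj(c,[.6194+.076*np.cos(t),-.2181+.076*np.sin(t),.03])[0]; cv2.circle(im,(int((w[0]+.5-x)*4),int((w[1]+.5-y)*4)),1,(0,0,255),-1)
    out.append(im)
cv2.imwrite("pics/f5.png",np.hstack(out))
E
```

```text
q [-0.13  0.32 -0.26  1.87  0.71  1.06 -0.35] t 20.13
delta mm [-0.2 -0.6 -0.3] | 1 rot [-0.03  0.04  0.04] | 0.1
[ 0.003  0.001  0.001 -0.002 -0.    -0.    -0.001]
tip [ 0.60872414 -0.19445749  0.36030092] dx [ 4.01333512e-01 -9.15931970e-01 -1.95029031e-04] dz [-6.21628853e-04 -4.85308380e-04  9.99999689e-01] 0.012896521419130676
(array([ 0.61567974, -0.21824367]), np.float64(0.07538167513643566), 111)
(array([ 0.62300203, -0.21446942]), np.float64(0.08150804203396327), 78)
```

View pics/f5.png

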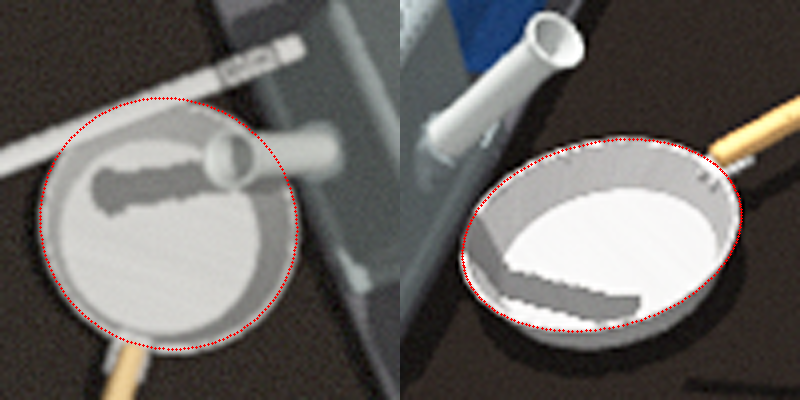

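The pan rim still matches both views, and the stick is level, still and marked face up. Handing in.

```bash
python3 -c "
from workcell import order
print(order.close_job())"
```

```text
the job is handed in; nothing more can be done
None
```

The oil check is done and handed in at about 20 s of the 66 s allowed; no verdict was reported.

**Pan:** I slid it by its handle at constant height until it stood under the filler mouth, then let go. Its drawn rim still matched both views at the end, within 1–2 mm of the mouth. One circle fit, from the scene camera, gave an oversized radius (81 mm against 76), so I set that one aside. The top-view fit and the arm's own position agreed to within about 4 mm.

**Dipstick:** I took the smaller one from the offcut and pushed it down the tube until the collar stopped on the mouth. It stopped at about 150 mm, with force along the tube rising to about 12 N and no further travel. I then drew it right out.

**Final pose:** the stick is held level to within 0.1° and still, with the marked face up. The tip is at (0.609, -0.194, 0.360), about 25 mm from the pan's centre in plan and well above everything nearby.

**Bystanders:** I didn't touch the bottles, hand tools or tape measure. By eye they look unmoved in the last pictures, though the arm hides some of them in the top view and I didn't measure them again.

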